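# Make up the edge-and-stitch repair kit and put its cover on

## Task

Make up the repair kit in the four-bay wooden base: the red-capped black dye bottle goes upright in the back left bay (seen from the robot), the blue pot upright to the right of it, the beeswax block flat in front of the bottle, and the black-flanged thread spool upright in front of the pot, to the right of the wax. Then set the brass-cornered dust cover over them so that it sits fully down on the base. Never tip the bottle or the pot, and leave the amber white-capped bottle and the pale spool standing where they are.

Things in the scene. Friction and masses are not known exactly. Their poses are not given: they have to be found in the camera images.
- kit_base: Kit base fixed to the bench: dark wooden plinth 190 x 190 x 12 mm high carrying a square tray of four bays. Origin: centre of its underside. x points to its back (away from the robot), y to its left as the robot sees it; turned up to 0.2 rad. A small brass plate marks its front (-x). The cover comes down round the tray's rim and sits on the plinth, 12 mm above the bench.
- kit_tray (a point): Centre of the tray on the base, at the height of the bay floors (18 mm above the bench); axes as the base. Four open bays with green felt floors, each 74 x 74 mm, centres at x = +-39 mm (back / front), y = +-39 mm (left / right). Pale wooden divider 5 mm, rim 6 mm above the floors. The rim is 160 mm square outside at its foot and leans in to 156 mm at its top.
- cover_handle (a point): Loose square dust cover, brown wood with brass corners, 174 mm square outside, 166 mm inside, 100 mm high, 0.3 kg, open side down on the bench; fits the base any of its four ways round. Point: centre of the dark bar handle on top, over the cover's middle, 129 mm above its lower edge. Bar 16 mm wide (x), 76 long (y), 18 high, 20 mm gap below. x, y along the cover's sides, z up.
- dye_bottle_mid (a point): Black round bottle with a red cap and a red label, upright, 38 mm in diameter, 85 mm high (straight body to about 55 mm, then shoulder and cap). Point on its axis half-way up, 42.5 mm above its foot; z up.
- blue_pot_mid (a point): Round blue pot with a blue lid, upright, body 44 mm in diameter, 50 mm high over its 40 mm lid, a narrower neck at about 32 mm; take it round the body. Point at its centre, 25 mm above its foot; z up.
- wax_block_mid (a point): Yellow-brown beeswax block lying flat, 36 mm (x) x 58 mm (y) x 20 mm high. Point at its centre; z up. Its long side points roughly away from the robot, turned up to 0.5 rad; it fits a bay only when square to it, either way round.
- dark_spool_mid (a point): Thread spool with black flanges and tan thread, upright, 32 mm in diameter, 50 mm high, with a short loose end of thread at its foot on the -y side (no obstacle). Point at its centre on the axis, 25 mm above its foot; z up.
- oil_bottle_mid (a point): Bystander: amber round bottle with a white cap, upright, 50 mm in diameter, 120 mm high. Point on its axis half-way up, 60 mm above its foot; z up.
- pale_spool_mid (a point): Bystander: thread spool with pale flanges and pale thread, upright, 36 mm in diameter, 70 mm high. Point at its centre on the axis, 35 mm above its foot; z up.
Things that resemble listed ones, but are neither listed nor needed, are in the scene too. Of the things shaped like the part that bears blue_pot_mid, the blue one is meant.

How it is judged:
By the outcome, as a careful person would: the job done as asked, in the order asked, and still so for the second after the job is handed in, with the robot touching nothing.
It also fails if it takes over 128 s, if anything falls off the work surface, if the arm or the gripper's body presses on something with over 40 N, if the wrist force passes 120 N, or if a joint passes its speed limit or range.

## Robot

A 6-joint arm with a two-finger parallel gripper is mounted at the origin on a cart in front of the work surface, level with it; the furniture and walls round the work are solid. World frame = base frame: x ahead of the robot, y to its left, z up, the work surface at z = 0. Lengths are in m, angles in rad, forces in N, time in s.
With the tool pointing down it reaches from about 0.375 to 0.9 m from the base axis. Payload 3.1 kg.
Tool frame: the origin (TCP) lies at the very end of the fingers, on their centre line; the grasp point (between the pads) lies 19 mm behind it (ctrl.grasp_offset is the distance from the TCP to the grasp point, in m); y points along the fingers, x is the direction in which the jaws open and shut, and the axes are right-handed (so a half turn about y gives the same grasp; the last joint's range is limited). The gripper opens to 85 mm and grips with 20 to 120 N. Pads are 22 mm wide; open, the fingers measure 114 mm over their backs; the gripper's body (76 mm by 85 mm) begins 54 mm behind the grasp point. The pads swing forward as they close: fully open they stand 13 mm farther back than shut.
Start: joints at [0.976, 0.527, 1.433, -0, 1.181, -0.178], TCP at [0.253, 0.571, 0.204] pointing down, gripper open.
Joint ranges: [-3.08, 3.08], [-0.75, 2.2], [0.22, 2.44], [-1.43, 4.57], [0, 2.65], [-2.85, 2.85]. Speed limits (rad/s): [2.79, 2.79, 3.14, 3.14, 3.14, 3.14].

## Interface

Orientations are given as a 3x3 rotation matrix whose columns are the frame's x, y, z axes.
In Python, from cell import ctrl gives the robot as it stands.
- The arm moves only by the shell command python3 -m jog 'ROWS' [FORCE]. ROWS is JSON, a list of rows, each a list of 7 numbers: the shift along the tool's x, y, z in cm, then the turn, a rotation vector about the tool's x, y, z in degrees, then the opening, from -1 (shut) to 1 (fully open). A call has exactly 8 rows; each row shifts and turns the commanded pose from where the row before left it, along the tool's axes as they then stand; what a row does not reach is not made up. A row lasts 1/8 s, in which the tool goes at most 62.5 mm and 10.7 degrees, less where a joint would pass 70% of its speed; a pose out of reach is approached as far as the arm can. A call with a gripper value outside its range is refused whole. The fingers move at their own pace and stop on an object; FORCE is the grip in N (left out, the last holds). Time passes only in rows, so rows that do not move let the fingers close, or fill a call up. It gives the time, the measured TCP pose, the force and the opening at its end, in the units of the state.
- ctrl.state(): the state, without advancing time (a new reading comes with each control period).
- ctrl.camera(name): name is "side" or "top" or "wrist"; returns a dict with "pixels" (400x640x3 uint8, red, green, blue), "mtx" (3x3 intrinsics, pixels), "eye" and "orientation" of the camera in the world. Camera axes: x right, y down, z forward; pixel columns grow to the right and rows downward; lengths in m; the calibration is good to about 2 mm. A picture is of the moment at which its call begins. There is no depth.
- ctrl.job_done(): hands the job in, once; it reports no verdict.
The state is a dict: "time": time; "qpos": joint angles; "joint_vel": joint speeds; "joint_torque": joint torques, N m; "tool_pos": TCP position; "eef_rot": TCP orientation; "contact_force": force on the tool from outside, world axes, zero at the start; "moment": the same for the moment, N m; "width": opening from 0.0 (shut) to 1.0 (fully open).
Only numpy, scipy, OpenCV 4.12 (cv2) and the standard library are available. Lean on these libraries where they do the work, as an engineer would, in place of code of your own. Each camera call takes 0.05 s, during which the arm holds its last target.

## Working session

There is one attempt and no reset: what is moved stays moved. The work goes in short steps, Python scripts to look and compute and a shell command to move; the robot and the scene stay as the last step left them, time stands still between calls to the robot, and variables do not carry over. Pictures are saved under pics/ and viewed, and the job is handed in when it is done.

```bash
ls; mkdir -p pics
python3 - <<'E'
from cell import ctrl
import cv2,numpy as np
for n in ["side","top","wrist"]:
    c=ctrl.camera(n)
    cv2.imwrite(f"pics/{n}0.png",c["pixels"][:,:,::-1])
    print(n,np.round(c["mtx"],1).tolist(),np.round(c["eye"],3).tolist(),np.round(c["orientation"],3).tolist())
s=ctrl.state();print({k:np.round(v,3).tolist() for k,v in s.items()}, ctrl.grasp_offset)
E
```

```text
pics
side [[441.5, 0.0, 313.5], [0.0, 441.5, 202.2], [0.0, 0.0, 1.0]] [0.534, 1.004, 0.676] [[-0.999, 0.028, -0.032], [0.042, 0.487, -0.872], [-0.009, -0.873, -0.488]]
top [[362.3, 0.0, 325.0], [0.0, 362.3, 202.9], [0.0, 0.0, 1.0]] [0.291, -0.04, 1.004] [[0.07, -0.975, 0.209], [-0.998, -0.069, 0.012], [0.003, -0.209, -0.978]]
wrist [[316.1, 0.0, 319.9], [0.0, 316.1, 198.1], [0.0, 0.0, 1.0]] [0.187, 0.599, 0.372] [[0.405, 0.878, 0.255], [0.914, -0.388, -0.117], [-0.003, 0.281, -0.96]]
{'time': 0.15, 'qpos': [0.976, 0.528, 1.434, -0.0, 1.181, -0.178], 'joint_vel': [-0.0, -0.003, -0.005, 0.001, 0.001, -0.0], 'joint_torque': [0.0, -44.274, -17.828, -0.0, 0.006, 0.0], 'tool_pos': [0.253, 0.571, 0.203], 'eef_rot': [[0.405, -0.001, -0.914], [0.914, -0.001, 0.405], [-0.002, -1.0, 0.0]], 'contact_force': [0.175, -0.144, -0.275], 'moment': [-0.004, 0.011, 0.03], 'width': 0.998} 0.0187
```

View pics/top0.png

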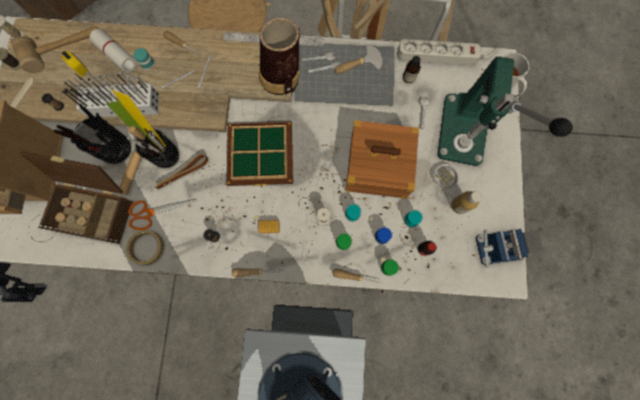

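View pics/side0.png

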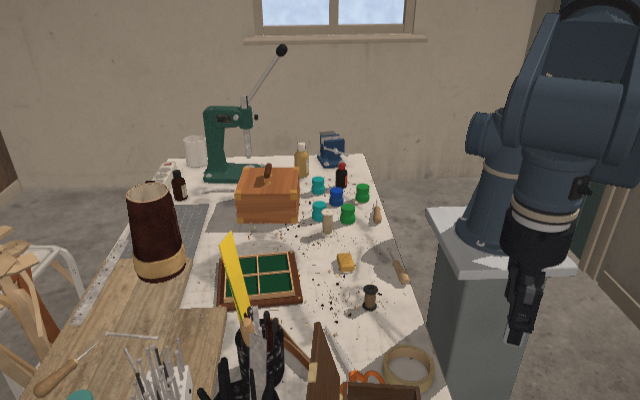

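View pics/wrist0.png

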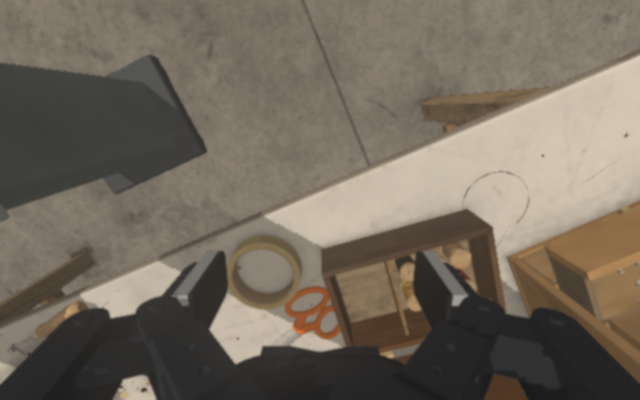

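```bash
cat > h.py <<'E'
from cell import ctrl
import cv2,numpy as np
def grab(n,tag):
    c=ctrl.camera(n); np.savez(f"pics/{tag}.npz",**c); cv2.imwrite(f"pics/{tag}.png",c["pixels"][:,:,::-1]); return c
def load(tag): return dict(np.load(f"pics/{tag}.npz"))
def crop(tag,u0,v0,w,h,k,out):
    im=cv2.imread(f"pics/{tag}.png")[v0:v0+h,u0:u0+w]
    im=cv2.resize(im,None,fx=k,fy=k,interpolation=cv2.INTER_CUBIC)
    for i in range(0,w,10):
        big=((u0+i)%20==0)
        if (u0+i)%10==0:
            cv2.line(im,(i*k,0),(i*k,8 if big else 4),(0,0,255),1)
            if big: cv2.putText(im,str(u0+i),(i*k+2,18),0,.35,(0,0,255),1)
    for j in range(0,h,10):
        if (v0+j)%10==0:
            cv2.line(im,(0,j*k),(8,j*k),(0,0,255),1)
            if (v0+j)%20==0: cv2.putText(im,str(v0+j),(8,j*k+4),0,.35,(0,0,255),1)
    cv2.imwrite(f"pics/{out}.png",im)
def px2w(c,u,v,z):
    K=c["mtx"];d=c["orientation"]@np.linalg.inv(K)@np.array([u,v,1.]);e=c["eye"]
    return e+d*(z-e[2])/d[2]
def w2px(c,p):
    q=c["mtx"]@(c["orientation"].T@(np.asarray(p,float)-c["eye"]));return q[:2]/q[2]
E
python3 - <<'E'
from h import *
grab("top","t1");grab("side","s1")
crop("t1",190,110,150,140,5,"t1a");crop("t1",310,110,160,118,5,"t1b");crop("t1",310,180,160,110,5,"t1c")
crop("s1",200,150,200,150,4,"s1a")
E
```

```text
(no output)
```

View pics/t1a.png

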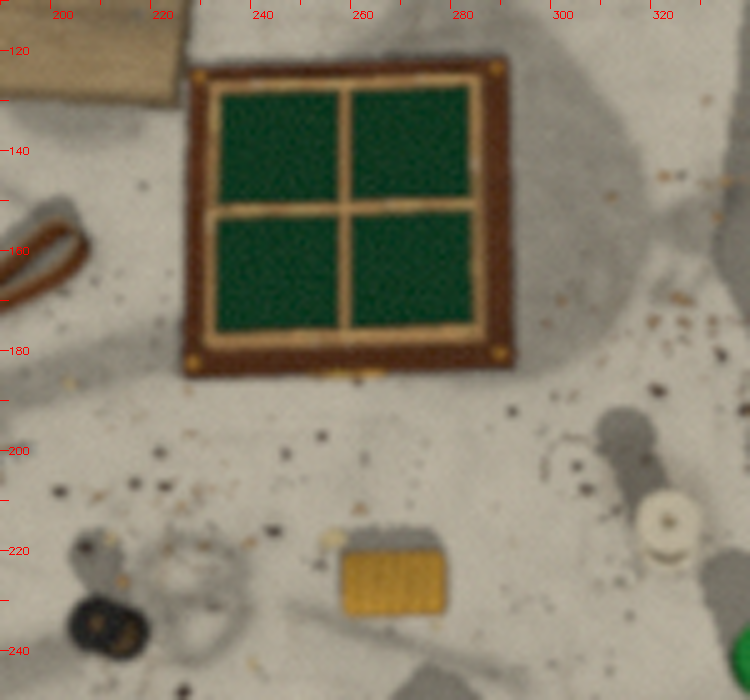

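View pics/t1b.png

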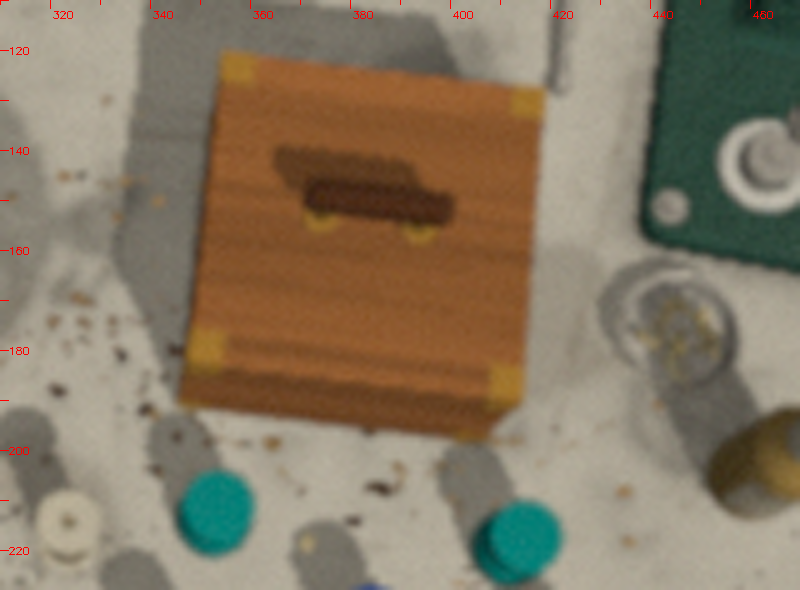

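View pics/t1c.png

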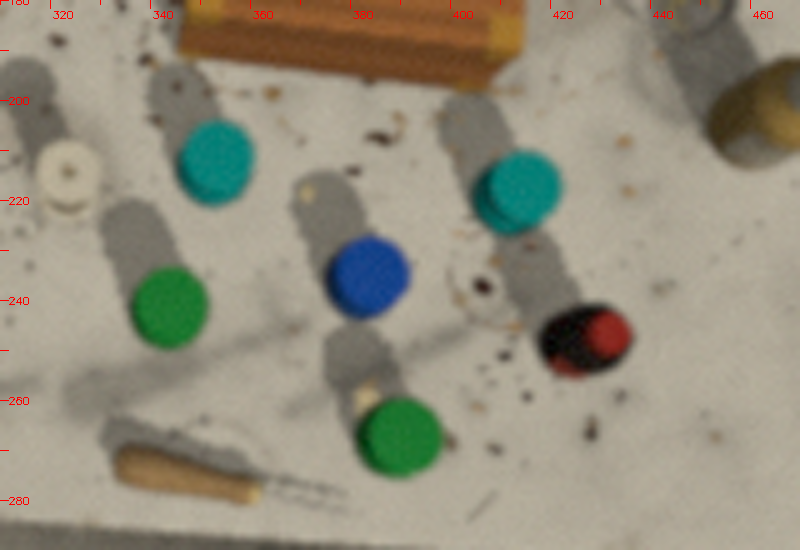

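View pics/s1a.png

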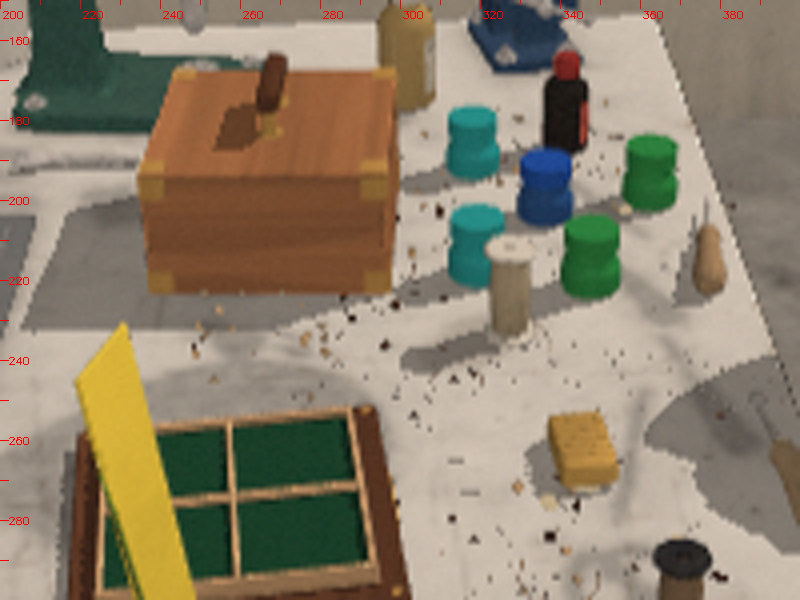

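```bash
cp pics/t1.npz pics/t.npz
python3 - <<'E'
from h import *
c=load("t1");s=load("s1")
P=lambda cc,n,u,v,z:print(n,np.round(px2w(cc,u,v,z)*1000,1))
for u,v in [(227.6,124),(291.6,121.4),(293,183.6),(226.4,185.2)]:P(c,"base",u,v,.012)
P(c,"spool top",209.4,234,.05);P(c,"spool bot",215.2,237.2,0.003)
P(s,"spool top s",200+683/4,150+557/4,.05)
for u,v in [(343,550),(445,548),(446,613),(342,615)]:P(c,"wax",190+u/5,110+v/5,.02)
P(c,"pot",384.2,235,.05);P(s,"pot s",200+545/4,150+170/4,.05)
P(c,"bottle",431.6,246.8,.085);P(s,"bottle s",200+567/4,150+62/4,.085)
for u,v in [(222,50),(545,88),(524,402),(184,370)]:P(c,"cov",310+u/5,110+v/5,.1)
P(c,"handle",310+378/5,110+203/5,.129+.009)
for u,v in [(305,195),(452,210)]:P(c,"handle ends",310+u/5,110+v/5,.129+.009)
P(c,"pale",310+68/5,180+170/5,.07)
P(c,"oil",310+800/5,110+435/5,.12)
for n,u,v in [("teal1",217,160),("teal2",523,190),("gr1",170,305),("gr2",402,436)]:P(c,n,310+u/5,180+v/5,.05)
E
```

```text
base [718.4 273.7  12. ]
base [740.   87.2  12. ]
base [551.8  66.3  12. ]
base [533.8 253.7  12. ]
spool top [388.9 270.3  50. ]
spool bot [386.  268.4   3. ]
spool top s [386.5 275.6  50. ]
wax [439.9 150.6  20. ]
wax [445.   94.8  20. ]
wax [409.3  90.7  20. ]
wax [404.2 147.2  20. ]
pot [ 418.9 -190.7   50. ]
pot s [ 421.9 -169.    50. ]
bottle [ 392.8 -306.    85. ]
bottle s [ 394.4 -286.6   85. ]
cov [716.3 -91.8 100. ]
cov [ 706.8 -265.2  100. ]
cov [ 532.9 -257.2  100. ]
cov [537.5 -81.7 100. ]
handle [ 621.1 -172.6  138. ]
handle ends [ 622.8 -135.6  138. ]
handle ends [ 620.1 -209.9  138. ]
pale [460.2 -27.1  70. ]
oil [ 520.4 -390.8  120. ]
teal1 [ 474.9 -106.1   50. ]
teal2 [ 470.3 -270.1   50. ]
gr1 [395.6 -85.6  50. ]
gr2 [ 336.2 -209.8   50. ]
```

```bash
cat >> h.py <<'E'
def rows(wps, pose=None):
    """wps: list of (x,y,z,phi_deg,nrows). prints tool-frame rows in cm/deg (closed loop on rounding)"""
    s=ctrl.state(); p=np.array(s["tool_pos"]) if pose is None else np.array(pose[:3])
    R=np.array(s["eef_rot"]); ph=np.degrees(np.arctan2(R[1,0],R[0,0])) if pose is None else pose[3]
    def Rf(a):
        a=np.radians(a);x=np.array([np.cos(a),np.sin(a),0]);y=np.array([0,0,-1.]);return np.stack([x,y,np.cross(x,y)],1)
    print("start",np.round(p,4),round(ph,1),"w",round(s["width"],3)); k=0
    for (x,y,z,f,n) in wps:
        for i in range(n):
            d=(np.array([x,y,z])-p)/(n-i); df=((f-ph))/(n-i)
            t=np.round(Rf(ph).T@d*100,1); tr=round(-df)
            if i==n-1: t=np.round(Rf(ph).T@d*100,2)
            p=p+Rf(ph)@t/100; ph-=tr; k+=1
            print(k,(t+0.0).tolist(),tr,"->",np.round(p,3),ph.round(1), "" if np.linalg.norm(t)<6.25 and abs(tr)<=10 else "FAST")
E
python3 - <<'E'
from h import *
rows([(.44,.25,.22,20,7),(.46,-.05,.22,-20,5),(.36,-.26,.24,-39,4)])
E
```

```text
start [0.2528 0.5712 0.2037] 66.1 w 1.002
1 [-3.1, -0.2, -4.3] 7 -> [0.28  0.525 0.206] 59.1 
2 [-2.6, -0.2, -4.7] 7 -> [0.307 0.479 0.208] 52.1 
3 [-2.0, -0.2, -4.9] 6 -> [0.333 0.433 0.21 ] 46.1 
4 [-1.4, -0.3, -5.1] 7 -> [0.36  0.388 0.213] 39.1 
5 [-0.8, -0.2, -5.2] 6 -> [0.387 0.342 0.215] 33.1 
6 [-0.3, -0.3, -5.3] 7 -> [0.413 0.296 0.218] 26.1 
7 [0.38, -0.23, -5.34] 6 -> [0.44 0.25 0.22] 20.1 
8 [-1.7, 0.0, -5.8] 8 -> [0.444 0.19  0.22 ] 12.1 
9 [-0.9, 0.0, -5.9] 8 -> [0.448 0.13  0.22 ] 4.1 
10 [0.0, 0.0, -6.0] 8 -> [0.452 0.07  0.22 ] -3.9 
11 [0.8, 0.0, -6.0] 8 -> [0.456 0.01  0.22 ] -11.9 
12 [1.64, 0.0, -5.77] 8 -> [ 0.46 -0.05  0.22] -19.9 
13 [-0.6, -0.5, -5.8] 5 -> [ 0.435 -0.102  0.225] -24.9 
14 [0.0, -0.5, -5.8] 5 -> [ 0.41  -0.155  0.23 ] -29.9 
15 [0.4, -0.5, -5.8] 5 -> [ 0.385 -0.207  0.235] -34.9 
16 [0.98, -0.5, -5.73] 4 -> [ 0.36 -0.26  0.24] -38.9
```

Before the first reach, these are the things that could be confused (top image pixels):
- **Dye bottle:** the black, red-capped one is at (431,247). The amber one at (467,197) and the dark bottle at (412,70) are not it.
- **Pot:** the blue one is at (384,235). Teal (353,212) and (414,218) and green (344,241) and (390,267) are not it.
- **Spool:** the black-flanged one is at (209,234). The pale one at (323,215) is a bystander.
- **Wax:** (269,226) is the only one.

The close crop t1c confirmed the black body, red cap and red label at (431,247).

```bash
python3 -m jog '[[-3.1,-0.2,-4.3,0,7,0,1],[-2.6,-0.2,-4.7,0,7,0,1],[-2.0,-0.2,-4.9,0,6,0,1],[-1.4,-0.3,-5.1,0,7,0,1],[-0.8,-0.2,-5.2,0,6,0,1],[-0.3,-0.3,-5.3,0,7,0,1],[0.4,-0.2,-5.3,0,6,0,1],[-1.7,0,-5.8,0,8,0,1]]' 30
python3 -m jog '[[-0.9,0,-5.9,0,8,0,1],[0,0,-6.0,0,8,0,1],[0.8,0,-6.0,0,8,0,1],[1.6,0,-5.8,0,8,0,1],[-0.6,-0.5,-5.8,0,5,0,1],[0,-0.5,-5.8,0,5,0,1],[0.4,-0.5,-5.8,0,5,0,1],[1.0,-0.5,-5.7,0,4,0,1]]'
python3 - <<'E'
from h import *
c=grab("wrist","w2");s=ctrl.state();print(s["time"],s["tool_pos"].round(4) if hasattr(s["tool_pos"],"round") else s["tool_pos"],np.round(s["eef_rot"],3).tolist())
grab("top","t2")
E
```

```text
time: 1.25
tool_pos: [0.4469, 0.1891, 0.2207]
eef_rot: [[0.979, 0.004, -0.206], [0.206, 0.0, 0.979], [0.004, -1.0, -0.0]]
contact_force: [0.6, 0.3, -0.6]
width: 1.002
time: 2.25
tool_pos: [0.3591, -0.261, 0.2405]
eef_rot: [[0.777, 0.001, 0.63], [-0.63, -0.0, 0.777], [0.001, -1.0, 0.0]]
contact_force: [1.5, 0.4, 0.3]
width: 0.997
2.3 [ 0.3576 -0.2687  0.2414] [[0.773, 0.0, 0.634], [-0.634, -0.008, 0.773], [0.005, -1.0, -0.006]]
```

View pics/w2.png

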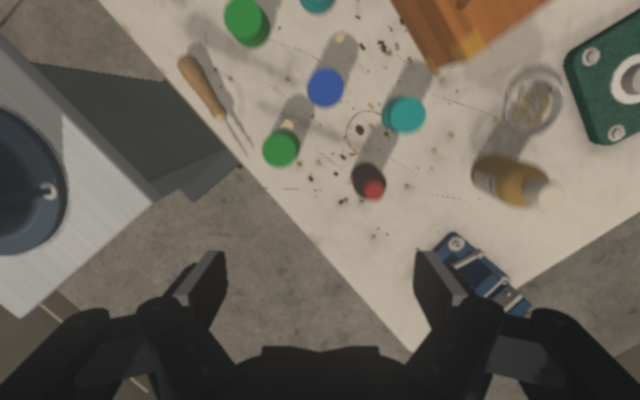

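Run:
```python
from h import *
c=load("w2")
for n,p in [("bt",(.393,-.306,.085)),("bs",(.394,-.287,.085)),("pt",(.419,-.191,.05)),("ps",(.422,-.169,.05))]: print(n,w2px(c,p).round(1))
```

```text
bt [371.4 187.4]
bs [361.4 173.2]
pt [322.1  83.7]
ps [311.2  64.6]
```

Run:
```python
from h import *
crop("w2",220,30,220,190,3,"w2a")
```

```text
(no output)
```

View pics/w2a.png

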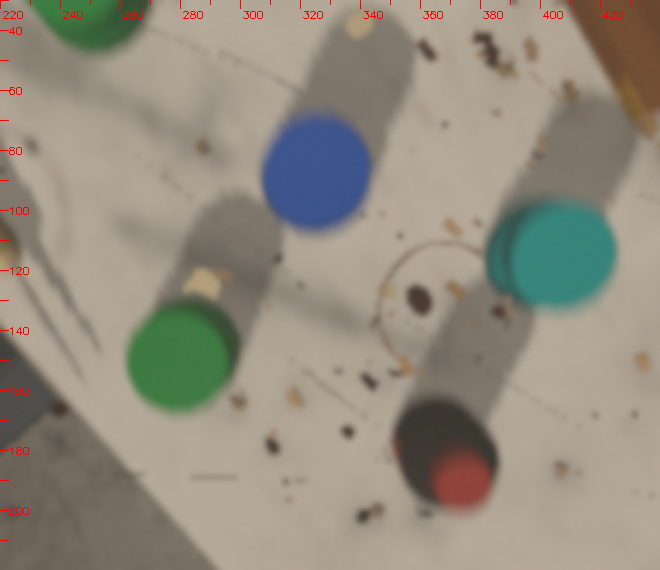

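Run:
```python
from h import *
c=load("w2")
for n,u,v,z in [("cap",374,190.3,.085),("pot",326,87.3,.05),("gr2",220+179/3,30+357/3,.05),("teal2",220+563/3,30+255/3,.05)]: print(n,px2w(c,u,v,z).round(4))
print(c["eye"])
rows([(.393,-.306,.15,-39,4)])
```

```text
cap [ 0.3932 -0.3103  0.085 ]
pot [ 0.42   -0.1965  0.05  ]
gr2 [ 0.3378 -0.215   0.05  ]
teal2 [ 0.4718 -0.2756  0.05  ]
[ 0.40330905 -0.20624473  0.4096387 ]
start [ 0.359  -0.2652  0.2411] -39.3 w 0.998
1 [1.3, 2.3, -0.2] 0 -> [ 0.368 -0.275  0.218] -39.3 
2 [1.3, 2.3, -0.3] 0 -> [ 0.376 -0.286  0.195] -39.3 
3 [1.3, 2.3, -0.2] 0 -> [ 0.385 -0.295  0.172] -39.3 
4 [1.31, 2.21, -0.3] 0 -> [ 0.393 -0.306  0.15 ] -39.3
```

```bash
python3 -m jog '[[1.3,2.3,-0.2,0,0,0,1],[1.3,2.3,-0.3,0,0,0,1],[1.3,2.3,-0.2,0,0,0,1],[1.3,2.2,-0.3,0,0,0,1],[0,0,0,0,0,0,1],[0,0,0,0,0,0,1],[0,0,0,0,0,0,1],[0,0,0,0,0,0,1]]'
python3 - <<'E'
from h import *
grab("wrist","w3");s=ctrl.state();print(s["time"],s["tool_pos"])
crop("w3",160,80,320,250,2,"w3a")
c=load("w3");print(w2px(c,(.393,-.307,.085)),w2px(c,(.393,-.307,0)))
E
```

```text
time: 3.35
tool_pos: [0.3944, -0.2997, 0.1501]
eef_rot: [[0.779, 0.001, 0.628], [-0.628, -0.001, 0.779], [0.001, -1.0, -0.0]]
contact_force: [0.1, 0.1, -1.3]
width: 0.998
3.4 [ 0.39439449 -0.2997498   0.14993073]
[324.29176446 207.70906675] [323.09562709 182.10138317]
```

View pics/w3a.png

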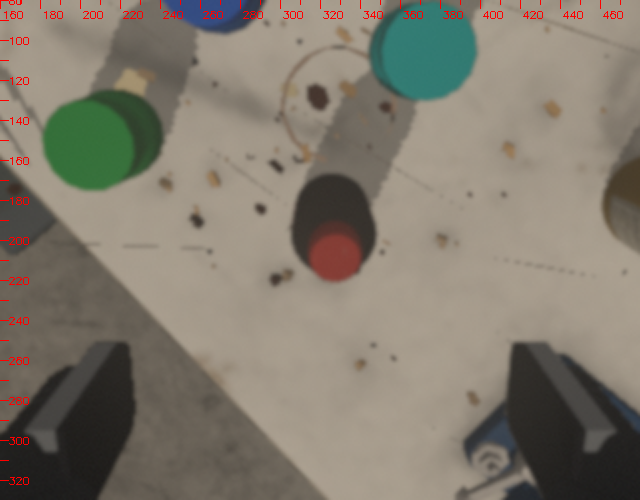

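Run:
```python
from h import *
c=load("w3")
p=px2w(c,327.5,208.5,.085);print(p)
rows([(p[0],p[1],.15,-39,1),(p[0],p[1],.012,-39,4)])
```

```text
[ 0.39454149 -0.30907821  0.085     ]
start [ 0.3944 -0.2997  0.1499] -38.9 w 0.999
1 [0.6, -0.01, -0.72] 0 -> [ 0.395 -0.309  0.15 ] -38.9 
2 [0.0, 3.5, 0.0] 0 -> [ 0.395 -0.309  0.115] -38.9 
3 [0.0, 3.4, 0.0] 0 -> [ 0.395 -0.309  0.081] -38.9 
4 [0.0, 3.5, 0.0] 0 -> [ 0.395 -0.309  0.046] -38.9 
5 [0.0, 3.4, 0.0] 0 -> [ 0.395 -0.309  0.012] -38.9
```

```bash
python3 -m jog '[[0.6,0,-0.7,0,0,0,1],[0,2.5,0,0,0,0,1],[0,3.0,0,0,0,0,1],[0,3.5,0,0,0,0,1],[0,3.0,0,0,0,0,1],[0,1.8,0,0,0,0,1],[0,0,0,0,0,0,1],[0,0,0,0,0,0,0.4]]' 30
python3 -m jog '[[0,0,0,0,0,0,0.2],[0,0,0,0,0,0,0],[0,0,0,0,0,0,-0.2],[0,0,0,0,0,0,-0.4],[0,0,0,0,0,0,-0.4],[0,0,0,0,0,0,-0.4],[0,0,0,0,0,0,-0.4],[0,0,0,0,0,0,-0.4]]' 30
python3 - <<'E'
from h import *
grab("wrist","w4");grab("side","s4");crop("s4",290,110,140,110,5,"s4a")
E
```

```text
time: 4.4
tool_pos: [0.395, -0.3098, 0.0117]
eef_rot: [[0.778, 0.001, 0.628], [-0.628, -0.001, 0.778], [0.001, -1.0, -0.0]]
contact_force: [-0.5, -0.4, 0.2]
width: 0.819
time: 5.4
tool_pos: [0.3948, -0.3093, 0.012]
eef_rot: [[0.779, 0.001, 0.628], [-0.628, -0.001, 0.779], [0.001, -1.0, -0.0]]
contact_force: [-0.5, -0.0, 6.8]
width: 0.434
```

View pics/w4.png

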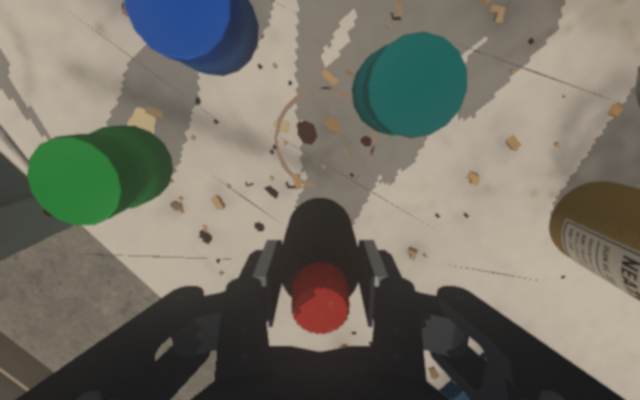

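View pics/s4a.png

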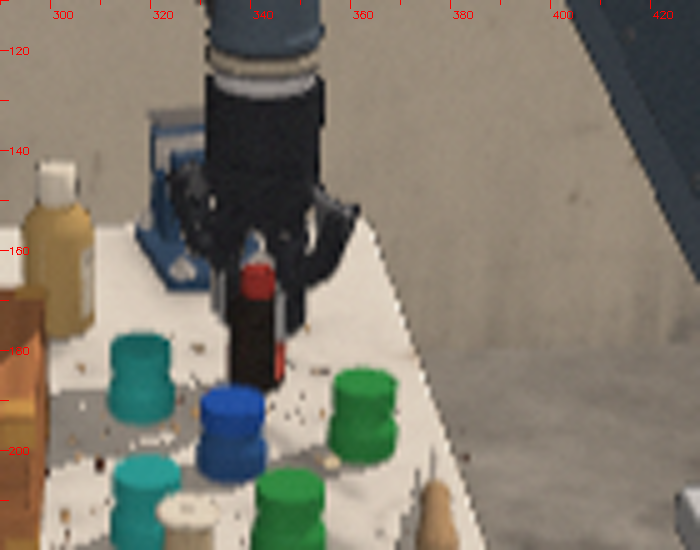

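Run:
```python
from h import *
rows([(.3945,-.3093,.16,-39,4),(.45,-.05,.17,-39,6),(.56,.15,.17,-39,5),(.6705,.213,.16,-39,4)])
```

```text
start [ 0.3948 -0.3093  0.012 ] -38.9 w 0.434
1 [0.0, -3.7, 0.0] 0 -> [ 0.395 -0.309  0.049] -38.9 
2 [0.0, -3.7, 0.0] 0 -> [ 0.395 -0.309  0.086] -38.9 
3 [0.0, -3.7, 0.0] 0 -> [ 0.395 -0.309  0.123] -38.9 
4 [-0.02, -3.7, -0.02] 0 -> [ 0.395 -0.309  0.16 ] -38.9 
5 [-2.0, -0.2, 3.9] 0 -> [ 0.403 -0.266  0.162] -38.9 
6 [-2.0, -0.2, 4.0] 0 -> [ 0.413 -0.223  0.164] -38.9 
7 [-2.0, -0.2, 3.9] 0 -> [ 0.422 -0.18   0.166] -38.9 
8 [-2.0, -0.1, 4.0] 0 -> [ 0.431 -0.136  0.167] -38.9 
9 [-2.0, -0.2, 3.9] 0 -> [ 0.44  -0.093  0.169] -38.9 
10 [-1.96, -0.1, 3.97] 0 -> [ 0.45 -0.05  0.17] -38.9 
11 [-0.8, 0.0, 4.5] 0 -> [ 0.472 -0.01   0.17 ] -38.9 
12 [-0.8, 0.0, 4.5] 0 -> [0.494 0.03  0.17 ] -38.9 
13 [-0.8, 0.0, 4.5] 0 -> [0.516 0.07  0.17 ] -38.9 
14 [-0.8, 0.0, 4.5] 0 -> [0.538 0.11  0.17 ] -38.9 
15 [-0.79, 0.0, 4.47] 0 -> [0.56 0.15 0.17] -38.9 
16 [1.2, 0.2, 3.0] 0 -> [0.588 0.166 0.168] -38.9 
17 [1.2, 0.3, 2.9] 0 -> [0.616 0.181 0.165] -38.9 
18 [1.1, 0.2, 3.0] 0 -> [0.643 0.197 0.163] -38.9 
19 [1.15, 0.3, 2.94] 0 -> [0.67  0.213 0.16 ] -38.9
```

```bash
python3 -m jog '[[0,-2.0,0,0,0,0,-0.4],[0,-4.0,0,0,0,0,-0.4],[0,-4.5,0,0,0,0,-0.4],[0,-4.3,0,0,0,0,-0.4],[-2,-0.2,3.9,0,0,0,-0.4],[-2,-0.2,4.0,0,0,0,-0.4],[-2,-0.2,3.9,0,0,0,-0.4],[-2,-0.1,4.0,0,0,0,-0.4]]'
python3 -m jog '[[-2,-0.2,3.9,0,0,0,-0.4],[-2,-0.1,4.0,0,0,0,-0.4],[-0.8,0,4.5,0,0,0,-0.4],[-0.8,0,4.5,0,0,0,-0.4],[-0.8,0,4.5,0,0,0,-0.4],[-0.8,0,4.5,0,0,0,-0.4],[-0.8,0,4.5,0,0,0,-0.4],[1.2,0.2,3.0,0,0,0,-0.4]]'
python3 -m jog '[[1.2,0.3,2.9,0,0,0,-0.4],[1.1,0.2,3.0,0,0,0,-0.4],[1.2,0.3,2.9,0,0,0,-0.4],[0,0,0,0,0,0,-0.4],[0,0,0,0,0,0,-0.4],[0,0,0,0,0,0,-0.4],[0,0,0,0,0,0,-0.4],[0,0,0,0,0,0,-0.4]]'
python3 - <<'E'
from h import *
grab("wrist","w5");grab("top","t5")
print(ctrl.state()["tool_pos"])
c=load("w5");t=load("t5")
# predicted tray features
def B(x,y,z,o=(.636,.170),a=.11):
    return (o[0]+x*np.cos(a)-y*np.sin(a),o[1]+x*np.sin(a)+y*np.cos(a),z)
for x,y in [(.095,.095),(.095,-.095),(-.095,-.095),(-.095,.095),(0,0)]:
    print((x,y),w2px(c,B(x,y,.012)).round(1),w2px(t,B(x,y,.012)).round(1))
E
```

```text
time: 6.5
tool_pos: [0.4312, -0.1342, 0.1661]
eef_rot: [[0.778, -0.0, 0.628], [-0.628, 0.0, 0.778], [-0.0, -1.0, 0.0]]
contact_force: [0.4, 0.6, -0.8]
width: 0.435
time: 7.5
tool_pos: [0.5874, 0.1695, 0.1666]
eef_rot: [[0.78, -0.002, 0.625], [-0.625, 0.0, 0.78], [-0.002, -1.0, -0.001]]
contact_force: [0.1, 0.4, -2.6]
width: 0.435
time: 8.5
tool_pos: [0.6705, 0.2132, 0.1596]
eef_rot: [[0.778, 0.0, 0.628], [-0.628, 0.0, 0.778], [0.0, -1.0, 0.0]]
contact_force: [0.7, 0.4, -1.6]
width: 0.436
[0.67061862 0.21334502 0.15945045]
(0.095, 0.095) [319.7  95.3] [227.3 123.5]
(0.095, -0.095) [445.5 226.4] [292.  121.2]
(-0.095, -0.095) [320.6 332. ] [293.4 183.6]
(-0.095, 0.095) [195.1 227.3] [226.2 186.1]
(0, 0) [320.2 226.9] [259.8 153. ]
```

View pics/w5.png

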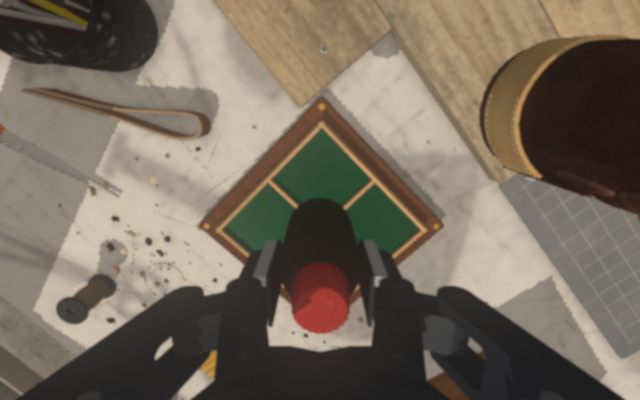

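View pics/t5.png

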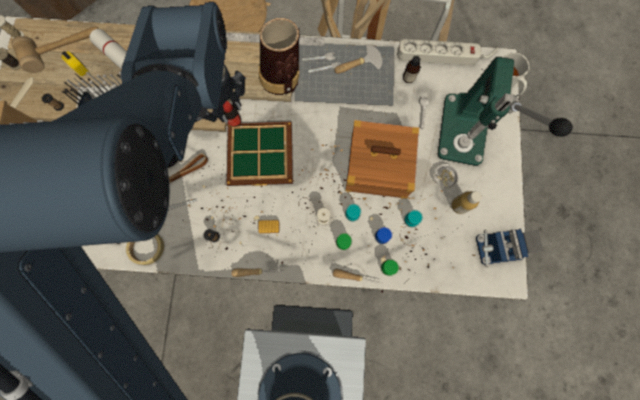

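```bash
python3 -m jog '[[0,2.5,0,0,0,0,-0.4],[0,3.0,0,0,0,0,-0.4],[0,3.0,0,0,0,0,-0.4],[0,2.0,0,0,0,0,-0.4],[0,1.2,0,0,0,0,-0.4],[0,0.7,0,0,0,0,-0.4],[0,0.3,0,0,0,0,-0.4],[0,0,0,0,0,0,-0.4]]'
python3 - <<'E'
from h import *
print(ctrl.state()["tool_pos"],ctrl.state()["contact_force"])
grab("side","s6");crop("s6",200,200,140,110,5,"s6a")
E
```

```text
time: 9.6
tool_pos: [0.6712, 0.2135, 0.0328]
eef_rot: [[0.778, 0.001, 0.628], [-0.628, 0.0, 0.778], [0.001, -1.0, 0.001]]
contact_force: [-0.1, 0.1, -1.6]
width: 0.431
[0.67117141 0.21353302 0.03281637] [-0.13150852  0.14655466 -1.60503589]
```

View pics/s6a.png

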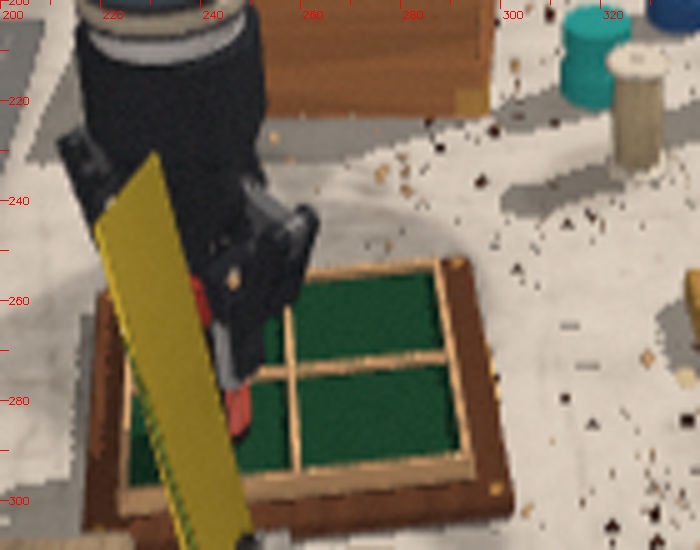

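```bash
python3 -m jog '[[0,0.1,0,0,0,0,-0.4],[0,0.1,0,0,0,0,-0.4],[0,0,0,0,0,0,-0.4],[0,0,0,0,0,0,-0.3],[0,0,0,0,0,0,-0.1],[0,0,0,0,0,0,0.1],[0,0,0,0,0,0,0.3],[0,0,0,0,0,0,0.4]]'
```

```text
time: 10.65
tool_pos: [0.6708, 0.2135, 0.0304]
eef_rot: [[0.778, 0.0, 0.628], [-0.628, 0.0, 0.778], [0.0, -1.0, 0.0]]
contact_force: [-1.1, -0.1, 0.2]
width: 0.7
```

Run:
```python
from h import *
rows([(.6706,.2133,.15,-39,3),(.45,-.05,.16,-39,7),(.421,-.195,.12,-39,4)])
```

```text
start [0.6708 0.2135 0.0304] -38.9 w 0.7
1 [0.0, -4.0, 0.0] 0 -> [0.671 0.214 0.07 ] -38.9 
2 [0.0, -4.0, 0.0] 0 -> [0.671 0.214 0.11 ] -38.9 
3 [-0.01, -3.96, -0.03] 0 -> [0.671 0.213 0.15 ] -38.9 
4 [-0.1, -0.1, -4.9] 0 -> [0.639 0.176 0.151] -38.9 
5 [-0.1, -0.1, -4.9] 0 -> [0.608 0.138 0.152] -38.9 
6 [-0.1, -0.2, -4.9] 0 -> [0.576 0.101 0.154] -38.9 
7 [-0.1, -0.1, -4.9] 0 -> [0.544 0.063 0.155] -38.9 
8 [-0.1, -0.2, -4.9] 0 -> [0.513 0.026 0.157] -38.9 
9 [-0.1, -0.1, -4.9] 0 -> [ 0.481 -0.012  0.158] -38.9 
10 [-0.04, -0.2, -4.95] 0 -> [ 0.45 -0.05  0.16] -38.9 
11 [1.7, 1.0, -3.3] 0 -> [ 0.443 -0.086  0.15 ] -38.9 
12 [1.7, 1.0, -3.3] 0 -> [ 0.435 -0.123  0.14 ] -38.9 
13 [1.7, 1.0, -3.3] 0 -> [ 0.428 -0.159  0.13 ] -38.9 
14 [1.74, 1.0, -3.2] 0 -> [ 0.421 -0.195  0.12 ] -38.9
```

```bash
python3 -m jog '[[0,-2.0,0,0,0,0,0.5],[0,-5.0,0,0,0,0,0.5],[0,-5.0,0,0,0,0,0.6],[-0.1,-0.1,-4.9,0,0,0,0.6],[-0.1,-0.1,-4.9,0,0,0,0.6],[-0.1,-0.2,-4.9,0,0,0,0.6],[-0.1,-0.1,-4.9,0,0,0,0.6],[-0.1,-0.2,-4.9,0,0,0,0.6]]'
python3 -m jog '[[-0.1,-0.1,-4.9,0,0,0,0.6],[-0.1,-0.2,-4.9,0,0,0,0.6],[1.7,1.0,-3.3,0,0,0,0.6],[1.7,1.0,-3.3,0,0,0,0.6],[1.7,1.0,-3.3,0,0,0,0.6],[1.7,1.0,-3.2,0,0,0,0.6],[0,0,0,0,0,0,0.6],[0,0,0,0,0,0,0.6]]'
python3 -m jog '[[0,0,0,0,0,0,0.6],[0,0,0,0,0,0,0.6],[0,0,0,0,0,0,0.6],[0,0,0,0,0,0,0.6],[0,0,0,0,0,0,0.6],[0,0,0,0,0,0,0.6],[0,0,0,0,0,0,0.6],[0,0,0,0,0,0,0.6]]'
python3 - <<'E'
from h import *
grab("wrist","w7");grab("side","s7");grab("top","t7");crop("t7",215,90,90,100,6,"t7a")
print(ctrl.state()["tool_pos"],w2px(load("w7"),(.421,-.195,.05)))
E
```

```text
time: 11.65
tool_pos: [0.5127, 0.0247, 0.1588]
eef_rot: [[0.779, 0.003, 0.627], [-0.627, -0.001, 0.779], [0.003, -1.0, 0.001]]
contact_force: [0.1, -0.2, -0.0]
width: 0.801
time: 12.65
tool_pos: [0.4208, -0.1935, 0.121]
eef_rot: [[0.778, 0.001, 0.628], [-0.628, -0.0, 0.778], [0.001, -1.0, 0.0]]
contact_force: [0.6, -0.1, -0.9]
width: 0.798
time: 13.65
tool_pos: [0.4206, -0.1938, 0.1202]
eef_rot: [[0.778, -0.0, 0.628], [-0.628, 0.0, 0.778], [-0.0, -1.0, -0.0]]
contact_force: [0.3, -0.4, -0.1]
width: 0.8
[ 0.42060607 -0.19381231  0.12019094] [321.25021559 198.55973542]
```

View pics/w7.png

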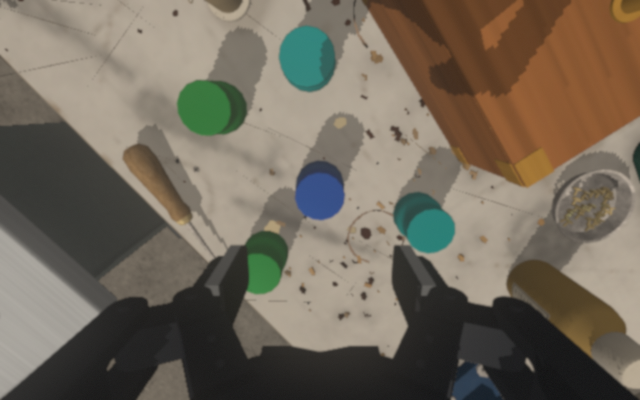

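View pics/t7a.png

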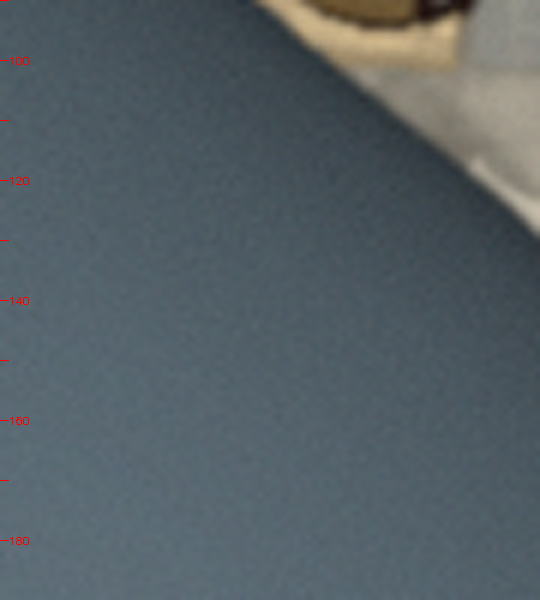

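Run:
```python
from h import *
p=px2w(load("w7"),320.3,194.5,.05);print(p)
rows([(p[0],p[1],.12,-39,1),(p[0],p[1],.001,-39,5)])
```

```text
[ 0.42250698 -0.19193596  0.05      ]
start [ 0.4206 -0.1938  0.1202] -38.9 w 0.796
1 [0.03, 0.02, 0.27] 0 -> [ 0.423 -0.192  0.12 ] -38.9 
2 [0.0, 2.4, 0.0] 0 -> [ 0.423 -0.192  0.096] -38.9 
3 [0.0, 2.4, 0.0] 0 -> [ 0.423 -0.192  0.072] -38.9 
4 [0.0, 2.4, 0.0] 0 -> [ 0.423 -0.192  0.048] -38.9 
5 [0.0, 2.3, 0.0] 0 -> [ 0.423 -0.192  0.025] -38.9 
6 [0.0, 2.4, 0.0] 0 -> [ 0.423 -0.192  0.001] -38.9
```

View pics/s7.png

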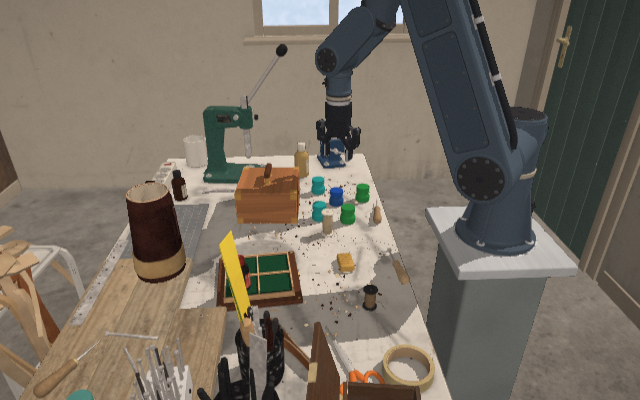

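Run:
```python
from h import *
s=load("s4")
o=np.array([.3948,-.3093,0]);d=np.array([.778,-.628,0])
for z in [0,.012,.02,.03,.04,.085]:
    print(z,"axis",w2px(s,o+[0,0,z]).round(1),"R finger",w2px(s,o-d*.026+[0,0,z]).round(1),"L",w2px(s,o+d*.026+[0,0,z]).round(1))
crop("s4",310,130,70,70,10,"s4b")
```

```text
0 axis [340.4 185.8] R finger [347.  187.9] L [334.  183.8]
0.012 axis [340.5 182.6] R finger [347.1 184.7] L [334.  180.6]
0.02 axis [340.5 180.5] R finger [347.1 182.5] L [334.1 178.5]
0.03 axis [340.6 177.8] R finger [347.2 179.8] L [334.1 175.8]
0.04 axis [340.7 175.1] R finger [347.3 177.1] L [334.2 173.1]
0.085 axis [341.  162.6] R finger [347.7 164.5] L [334.4 160.7]
```

View pics/s4b.png

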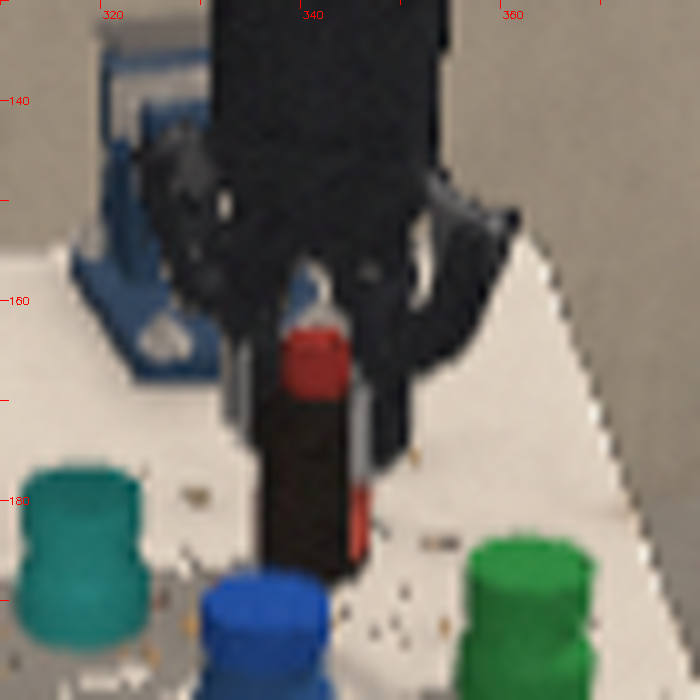

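```bash
python3 -m jog '[[0,1.5,0.3,0,0,0,0.6],[0,2.4,0,0,0,0,0.6],[0,2.4,0,0,0,0,0.6],[0,2.3,0,0,0,0,0.6],[0,2.0,0,0,0,0,0.6],[0,1.2,0,0,0,0,0.6],[0,0,0,0,0,0,0.6],[0,0,0,0,0,0,0.6]]'
python3 - <<'E'
from h import *
grab("side","s8");grab("wrist","w8");crop("s8",300,140,90,80,8,"s8a")
s=load("s8");o=ctrl.state()["tool_pos"]*np.array([1,1,0]);d=np.array([.778,-.628,0])
for z in [0,.01,.02,.03]: print(z,w2px(s,o-d*.04+[0,0,z]).round(1),w2px(s,o+d*.04+[0,0,z]).round(1))
E
```

```text
time: 14.8
tool_pos: [0.4229, -0.1917, 0.0027]
eef_rot: [[0.778, 0.001, 0.628], [-0.628, -0.001, 0.778], [0.001, -1.0, -0.0]]
contact_force: [-0.3, -0.1, 0.6]
width: 0.8
0 [345.8 207. ] [324.5 199.6]
0.01 [345.9 204.1] [324.5 196.9]
0.02 [346.  201.3] [324.5 194.1]
0.03 [346.1 198.4] [324.5 191.3]
```

View pics/s8a.png

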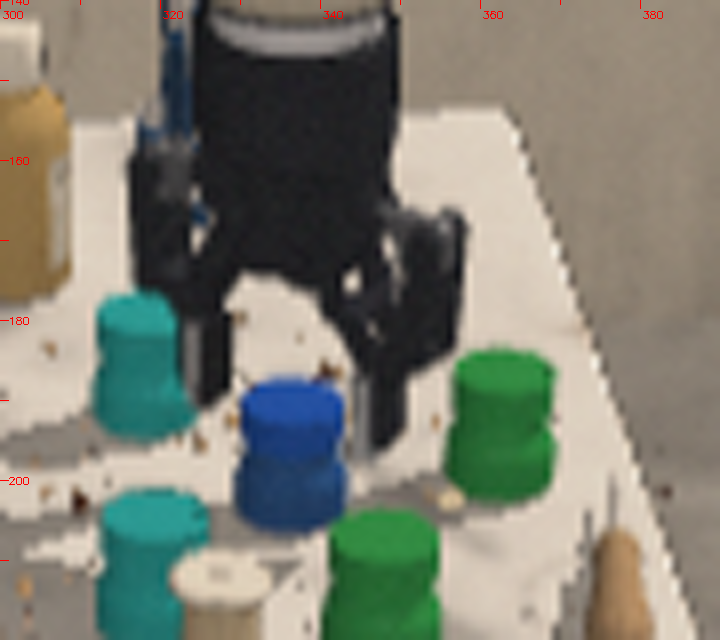

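View pics/w8.png

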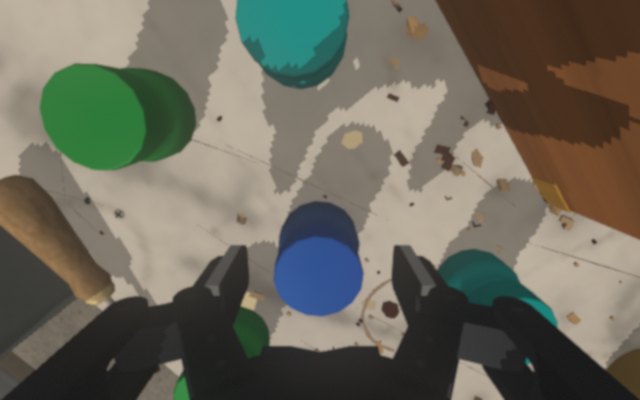

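```bash
python3 -m jog '[[0,0.3,0,0,0,0,0.5],[0,0.3,0,0,0,0,0.4],[0,0.2,0,0,0,0,0.3],[0,0,0,0,0,0,0.2],[0,0,0,0,0,0,0.2],[0,0,0,0,0,0,0.2],[0,0,0,0,0,0,0.2],[0,0,0,0,0,0,0.2]]'
python3 - <<'E'
from h import *
grab("side","s9");grab("wrist","w9");crop("s9",300,140,90,80,8,"s9a")
crop("w9",180,170,280,180,3,"w9a")
s=load("s9");o=ctrl.state()["tool_pos"]*np.array([1,1,0]);d=np.array([.778,-.628,0])
for z in [0,.01,.02,.03]: print(z,w2px(s,o-d*.033+[0,0,z]).round(1),w2px(s,o+d*.033+[0,0,z]).round(1))
E
```

```text
time: 15.9
tool_pos: [0.4225, -0.1915, -0.0058]
eef_rot: [[0.778, 0.0, 0.628], [-0.628, -0.0, 0.778], [0.0, -1.0, -0.0]]
contact_force: [0.1, -0.4, -0.3]
width: 0.603
0 [344.  206.3] [326.5 200.3]
0.01 [344.1 203.5] [326.5 197.5]
0.02 [344.2 200.7] [326.5 194.7]
0.03 [344.3 197.8] [326.5 191.9]
```

View pics/s9a.png

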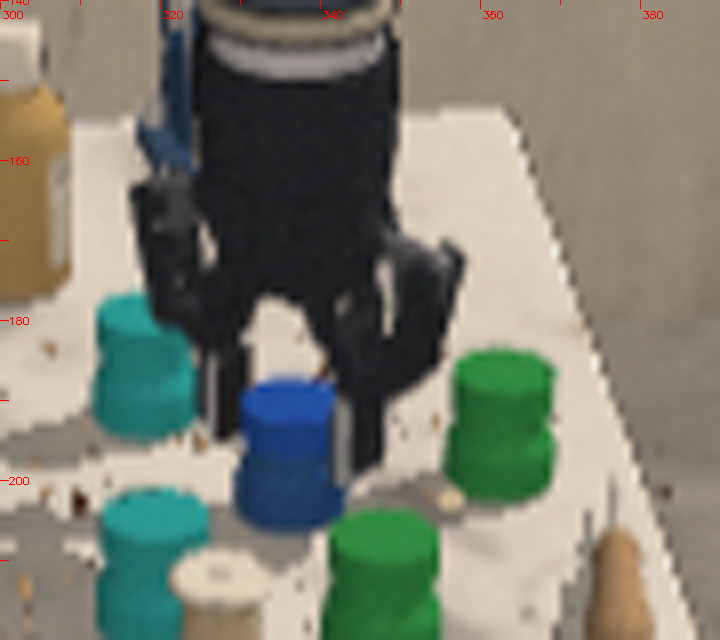

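View pics/w9a.png

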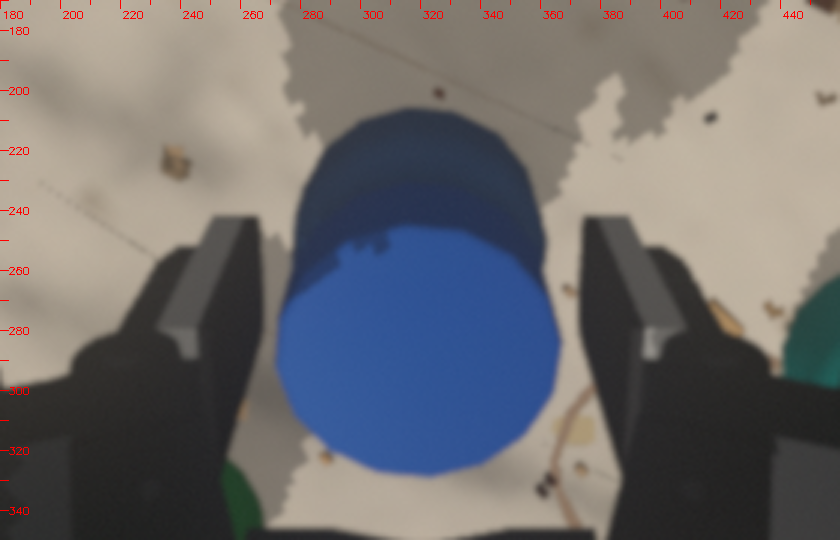

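```bash
python3 -m jog '[[0,0.4,0,0,0,0,0.2],[0,0.4,0,0,0,0,0.2],[0,0.4,0,0,0,0,0.2],[0,0.1,0,0,0,0,0.2],[0,0,0,0,0,0,0.2],[0,0,0,0,0,0,0.2],[0,0,0,0,0,0,0.2],[0,0,0,0,0,0,0.2]]'
python3 - <<'E'
from h import *
print(ctrl.state()["contact_force"])
grab("side","s10");crop("s10",300,140,90,80,8,"s10a")
E
```

```text
time: 17.0
tool_pos: [0.4226, -0.1915, -0.0187]
eef_rot: [[0.778, 0.0, 0.628], [-0.628, -0.0, 0.778], [0.0, -1.0, -0.0]]
contact_force: [0.1, 0.2, -0.2]
width: 0.598
[ 0.10772581  0.17720263 -0.23284391]
```

View pics/s10a.png

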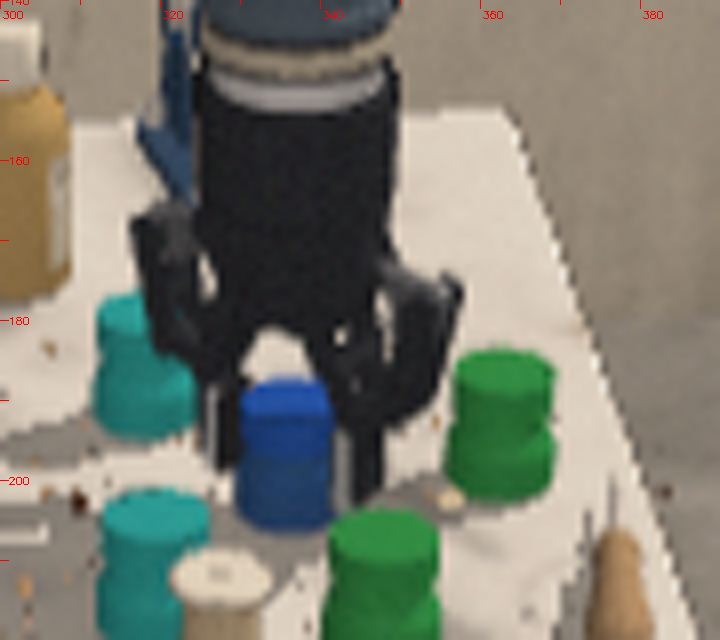

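```bash
python3 -m jog '[[0,0,0,0,0,0,0.1],[0,0,0,0,0,0,0],[0,0,0,0,0,0,-0.1],[0,0,0,0,0,0,-0.2],[0,0,0,0,0,0,-0.3],[0,0,0,0,0,0,-0.3],[0,0,0,0,0,0,-0.3],[0,0,0,0,0,0,-0.3]]' 30
python3 - <<'E'
from h import *
grab("wrist","w11");s=ctrl.state();print(s["contact_force"],s["width"]*85)
rows([(.4225,-.1915,.15,-39,4),(.46,-.04,.15,-39,4),(.55,.05,.15,-39,3),(.679,.1355,.14,-39,4)])
E
```

```text
time: 18.05
tool_pos: [0.4224, -0.1914, -0.0184]
eef_rot: [[0.778, 0.0, 0.628], [-0.628, -0.0, 0.778], [0.0, -1.0, -0.0]]
contact_force: [-0.4, 0.3, 5.7]
width: 0.496
[-0.67383893 -0.35584824  5.13014839] 42.08925076529904
start [ 0.4224 -0.1914 -0.0185] -38.9 w 0.495
1 [0.0, -4.2, 0.0] 0 -> [ 0.422 -0.191  0.024] -38.9 
2 [0.0, -4.2, 0.0] 0 -> [ 0.422 -0.191  0.066] -38.9 
3 [0.0, -4.2, 0.0] 0 -> [ 0.422 -0.191  0.108] -38.9 
4 [0.01, -4.25, 0.0] 0 -> [ 0.423 -0.191  0.15 ] -38.9 
5 [-1.6, 0.0, 3.5] 0 -> [ 0.432 -0.154  0.15 ] -38.9 
6 [-1.7, 0.0, 3.5] 0 -> [ 0.441 -0.116  0.15 ] -38.9 
7 [-1.6, 0.0, 3.6] 0 -> [ 0.451 -0.078  0.15 ] -38.9 
8 [-1.69, 0.0, 3.54] 0 -> [ 0.46 -0.04  0.15] -38.9 
9 [0.5, 0.0, 4.2] 0 -> [ 0.49 -0.01  0.15] -38.9 
10 [0.4, 0.0, 4.2] 0 -> [0.52 0.02 0.15] -38.9 
11 [0.46, 0.0, 4.26] 0 -> [0.55 0.05 0.15] -38.9 
12 [1.2, 0.3, 3.7] 0 -> [0.583 0.071 0.147] -38.9 
13 [1.2, 0.2, 3.7] 0 -> [0.615 0.093 0.145] -38.9 
14 [1.1, 0.3, 3.7] 0 -> [0.647 0.114 0.142] -38.9 
15 [1.17, 0.2, 3.65] 0 -> [0.679 0.135 0.14 ] -38.9
```

View pics/w11.png

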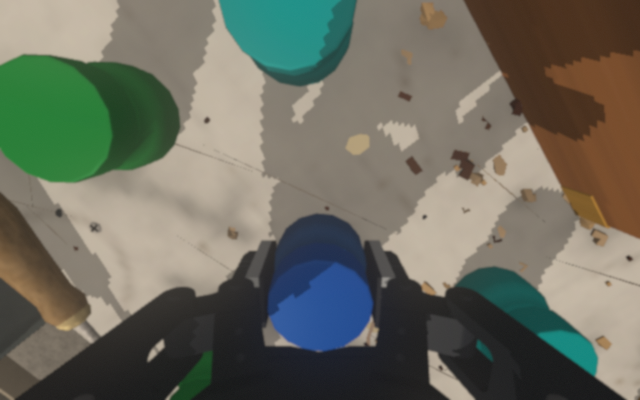

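```bash
python3 -m jog '[[0,-2.0,0,0,0,0,-0.3],[0,-4.5,0,0,0,0,-0.3],[0,-5,0,0,0,0,-0.3],[0,-5,0,0,0,0,-0.3],[-1.6,-0.4,3.5,0,0,0,-0.3],[-1.7,0,3.5,0,0,0,-0.3],[-1.6,0,3.6,0,0,0,-0.3],[-1.7,0,3.5,0,0,0,-0.3]]'
python3 -m jog '[[0.5,0,4.2,0,0,0,-0.3],[0.4,0,4.2,0,0,0,-0.3],[0.5,0,4.3,0,0,0,-0.3],[1.2,0.3,3.7,0,0,0,-0.3],[1.2,0.2,3.7,0,0,0,-0.3],[1.1,0.3,3.7,0,0,0,-0.3],[1.1,0.2,3.6,0,0,0,-0.3],[0,0,0,0,0,0,-0.3]]'
python3 -m jog '[[0,0,0,0,0,0,-0.3],[0,0,0,0,0,0,-0.3],[0,2,0,0,0,0,-0.3],[0,2,0,0,0,0,-0.3],[0,2,0,0,0,0,-0.3],[0,0,0,0,0,0,-0.3],[0,0,0,0,0,0,-0.3],[0,0,0,0,0,0,-0.3]]'
python3 - <<'E'
from h import *
grab("wrist","w12");s=ctrl.state();print(s["tool_pos"],s["contact_force"],s["width"]*85)
rows([(.679,.1355,.002,-39,4)])
c=load("w12")
def B(x,y,z,o=(.636,.170),a=.11):
    return (o[0]+x*np.cos(a)-y*np.sin(a),o[1]+x*np.sin(a)+y*np.cos(a),z)
for x,y in [(.095,.095),(.095,-.095),(-.095,-.095),(-.095,.095),(0,0)]:
    print((x,y),w2px(c,B(x,y,.012)).round(1))
E
```

```text
time: 19.1
tool_pos: [0.4595, -0.039, 0.1499]
eef_rot: [[0.778, -0.0, 0.628], [-0.628, 0.0, 0.778], [-0.0, -1.0, -0.0]]
contact_force: [-0.5, -0.2, -0.9]
width: 0.491
time: 20.1
tool_pos: [0.6797, 0.1369, 0.1388]
eef_rot: [[0.78, 0.0, 0.626], [-0.626, 0.0, 0.78], [0.0, -1.0, 0.0]]
contact_force: [-1.3, -0.8, -1.0]
width: 0.491
time: 21.1
tool_pos: [0.6792, 0.1354, 0.0812]
eef_rot: [[0.778, 0.002, 0.628], [-0.628, 0.0, 0.778], [0.001, -1.0, 0.001]]
contact_force: [0.2, 0.1, -1.0]
width: 0.494
[0.67911147 0.13544085 0.08120679] [ 1.1183984  -0.56740134 -1.81798917] 42.00025659293496
start [0.6791 0.1354 0.0812] -38.9 w 0.494
1 [0.0, 2.0, 0.0] 0 -> [0.679 0.135 0.061] -38.9 
2 [0.0, 2.0, 0.0] 0 -> [0.679 0.135 0.041] -38.9 
3 [0.0, 2.0, 0.0] 0 -> [0.679 0.135 0.021] -38.9 
4 [-0.01, 1.92, 0.0] 0 -> [0.679 0.136 0.002] -38.9 
(0.095, 0.095) [236.1   5.1]
(0.095, -0.095) [420.3 197.9]
(-0.095, -0.095) [259.2 340.8]
(-0.095, 0.095) [ 78.4 199.1]
(0, 0) [249.4 198.5]
```

View pics/w12.png

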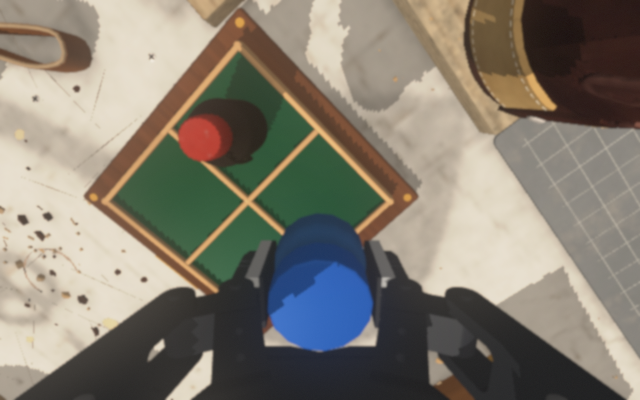

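```bash
python3 -m jog '[[0,2.0,0,0,0,0,-0.3],[0,2.0,0,0,0,0,-0.3],[0,2.0,0,0,0,0,-0.3],[0,1.2,0,0,0,0,-0.3],[0,0.5,0,0,0,0,-0.3],[0,0.2,0,0,0,0,-0.3],[0,0,0,0,0,0,-0.3],[0,0,0,0,0,0,-0.3]]'
python3 -m jog '[[0,0.1,0,0,0,0,-0.3],[0,0.1,0,0,0,0,-0.3],[0,0,0,0,0,0,-0.3],[0,0,0,0,0,0,-0.2],[0,0,0,0,0,0,-0.1],[0,0,0,0,0,0,0.05],[0,0,0,0,0,0,0.1],[0,0,0,0,0,0,0.15]]'
python3 - <<'E'
from h import *
grab("wrist","w13");s=ctrl.state();print(s["tool_pos"],s["contact_force"],s["width"]*85)
E
```

```text
time: 22.15
tool_pos: [0.679, 0.1354, 0.002]
eef_rot: [[0.778, 0.002, 0.628], [-0.628, 0.0, 0.778], [0.001, -1.0, 0.001]]
contact_force: [0.2, -0.3, -2.2]
width: 0.5
time: 23.15
tool_pos: [0.6783, 0.1353, -0.001]
eef_rot: [[0.778, -0.0, 0.628], [-0.628, -0.0, 0.778], [-0.0, -1.0, -0.0]]
contact_force: [-0.3, -0.1, 0.6]
width: 0.579
[ 0.67828178  0.13534663 -0.00100164] [-0.45583868  0.57007284 -0.02110247] 48.91317811760999
```

View pics/w13.png

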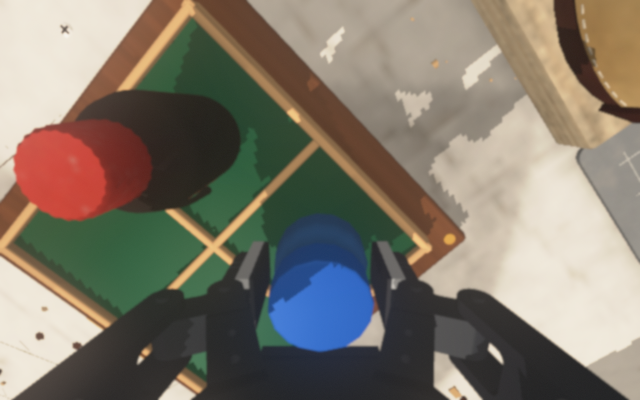

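Run:
```python
from h import *
rows([(.6785,.1354,.12,-39,3),(.427,.119,.10,5,7)])
```

```text
start [ 0.6783  0.1353 -0.001 ] -38.9 w 0.575
1 [0.0, -4.0, 0.0] 0 -> [0.678 0.135 0.039] -38.9 
2 [0.0, -4.1, 0.0] 0 -> [0.678 0.135 0.08 ] -38.9 
3 [0.01, -4.0, 0.02] 0 -> [0.678 0.135 0.12 ] -38.9 
4 [-2.6, 0.3, -2.4] -6 -> [0.643 0.133 0.117] -32.9 
5 [-2.9, 0.3, -2.2] -6 -> [0.607 0.13  0.114] -26.9 
6 [-3.1, 0.3, -1.8] -6 -> [0.571 0.128 0.111] -20.9 
7 [-3.3, 0.3, -1.5] -6 -> [0.535 0.126 0.108] -14.9 
8 [-3.4, 0.3, -1.2] -7 -> [0.499 0.123 0.105] -7.9 
9 [-3.5, 0.2, -0.7] -6 -> [0.463 0.121 0.103] -1.9 
10 [-3.63, 0.3, -0.32] -7 -> [0.427 0.119 0.1  ] 5.1
```

```bash
python3 -m jog '[[0,-2.0,0,0,0,0,0.2],[0,-5,0,0,0,0,0.3],[0,-5.1,0,0,0,0,0.4],[-2.6,0.3,-2.4,0,-6,0,0.4],[-2.9,0.3,-2.2,0,-6,0,0.4],[-3.1,0.3,-1.8,0,-6,0,0.4],[-3.3,0.3,-1.5,0,-6,0,0.4],[-3.4,0.3,-1.2,0,-7,0,0.4]]'
python3 -m jog '[[-3.5,0.2,-0.7,0,-6,0,0.4],[-3.6,0.3,-0.3,0,-7,0,0.4],[0,0,0,0,0,0,0.4],[0,0,0,0,0,0,0.4],[0,0,0,0,0,0,0.4],[0,0,0,0,0,0,0.4],[0,0,0,0,0,0,0.4],[0,0,0,0,0,0,0.4]]'
python3 - <<'E'
from h import *
grab("wrist","w14");s=ctrl.state();print(s["tool_pos"],s["eef_rot"][:,0])
crop("w14",220,100,200,150,4,"w14a")
E
```

```text
time: 24.2
tool_pos: [0.4984, 0.1231, 0.1067]
eef_rot: [[0.991, 0.003, 0.133], [-0.133, 0.0, 0.991], [0.003, -1.0, 0.0]]
contact_force: [-0.4, -0.2, -0.2]
width: 0.698
time: 25.2
tool_pos: [0.4272, 0.1191, 0.1001]
eef_rot: [[0.996, -0.0, -0.089], [0.089, -0.0, 0.996], [-0.0, -1.0, -0.0]]
contact_force: [-0.7, 0.6, -0.5]
width: 0.7
[0.42715978 0.11912375 0.10010411] [ 9.96022570e-01  8.91010578e-02 -2.05318471e-04]
```

View pics/w14a.png

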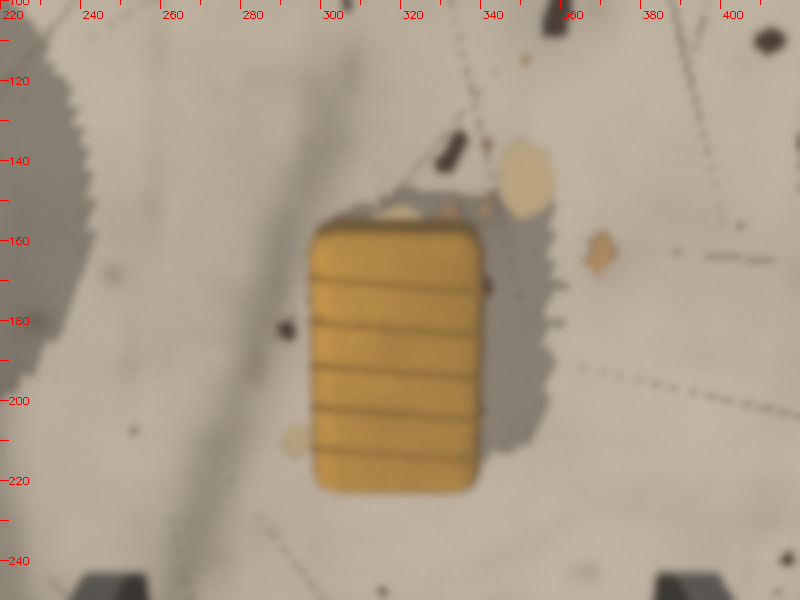

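Run:
```python
from h import *
p=px2w(load("w14"),319,190.4,.02);print(p)
rows([(p[0],p[1],.10,5.1,1),(p[0],p[1],-.015,5.1,5)])
```

```text
[0.42500051 0.12280635 0.02      ]
start [0.4272 0.1191 0.1001] 5.1 w 0.701
1 [-0.18, 0.01, 0.39] 0 -> [0.425 0.123 0.1  ] 5.1 
2 [0.0, 2.3, 0.0] 0 -> [0.425 0.123 0.077] 5.1 
3 [0.0, 2.3, 0.0] 0 -> [0.425 0.123 0.054] 5.1 
4 [0.0, 2.3, 0.0] 0 -> [0.425 0.123 0.031] 5.1 
5 [0.0, 2.3, 0.0] 0 -> [0.425 0.123 0.008] 5.1 
6 [0.0, 2.3, 0.0] 0 -> [ 0.425  0.123 -0.015] 5.1
```

```bash
python3 -m jog '[[-0.2,1.0,0.4,0,0,0,0.4],[0,2.5,0,0,0,0,0.4],[0,2.8,0,0,0,0,0.3],[0,2.5,0,0,0,0,0.3],[0,1.7,0,0,0,0,0.3],[0,0.6,0,0,0,0,0.2],[0,0.4,0,0,0,0,0.2],[0,0,0,0,0,0,0.2]]'
python3 - <<'E'
from h import *
print(ctrl.state()["contact_force"])
grab("side","s15");crop("s15",300,190,100,90,8,"s15a")
E
```

```text
time: 26.25
tool_pos: [0.4249, 0.123, -0.0147]
eef_rot: [[0.996, 0.0, -0.089], [0.089, 0.0, 0.996], [0.0, -1.0, -0.0]]
contact_force: [0.1, -0.6, -0.2]
width: 0.599
[ 0.13108808 -0.60035563 -0.22262096]
```

View pics/s15a.png

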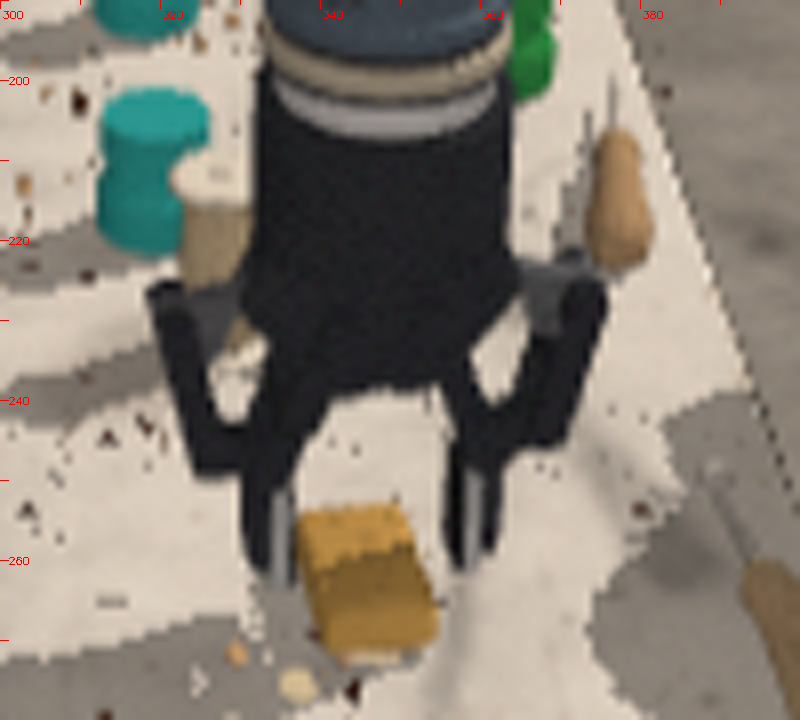

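Run:
```python
from h import *
s=load("s15");o=np.array([.4249,.123,0])
for z in [0,.01,.02]: print(z,[w2px(s,o+np.array([.996,.089,0])*k+[0,0,z]).round(1).tolist() for k in (.032,0,-.032)])
```

```text
0 [[332.2, 266.1], [344.9, 265.0], [357.4, 263.9]]
0.01 [[332.3, 262.9], [345.0, 261.8], [357.6, 260.7]]
0.02 [[332.3, 259.6], [345.1, 258.5], [357.8, 257.4]]
```

```bash
python3 -m jog '[[0,0.4,0,0,0,0,0.2],[0,0.3,0,0,0,0,0.2],[0,0.2,0,0,0,0,0.2],[0,0,0,0,0,0,0.1],[0,0,0,0,0,0,0.1],[0,0,0,0,0,0,0.1],[0,0,0,0,0,0,0.1],[0,0,0,0,0,0,0.1]]'
python3 - <<'E'
from h import *
print(ctrl.state()["contact_force"])
grab("side","s16");crop("s16",300,190,100,90,8,"s16a")
E
```

```text
time: 27.3
tool_pos: [0.4248, 0.1229, -0.0237]
eef_rot: [[0.996, 0.0, -0.089], [0.089, 0.0, 0.996], [0.0, -1.0, -0.0]]
contact_force: [0.5, 0.3, 0.5]
width: 0.552
[0.534064   0.26630194 0.50495313]
```

View pics/s16a.png

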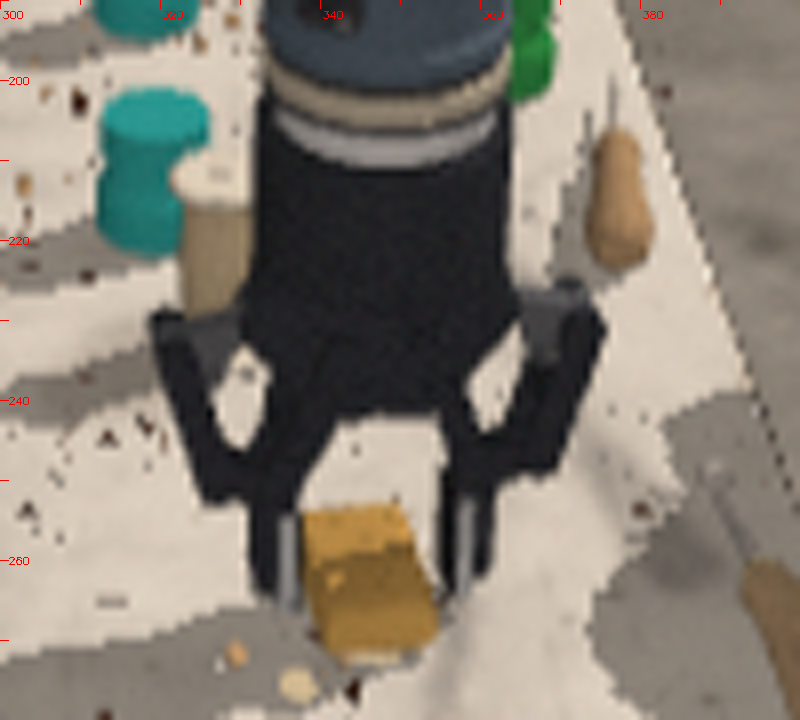

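```bash
python3 -m jog '[[0,0,0,0,0,0,0],[0,0,0,0,0,0,-0.1],[0,0,0,0,0,0,-0.2],[0,0,0,0,0,0,-0.3],[0,0,0,0,0,0,-0.4],[0,0,0,0,0,0,-0.4],[0,0,0,0,0,0,-0.4],[0,0,0,0,0,0,-0.4]]' 30
python3 - <<'E'
from h import *
s=ctrl.state();print(s["contact_force"],s["width"]*85)
grab("wrist","w17");crop("w17",220,150,200,150,4,"w17a")
rows([(.425,.123,.10,5.1,3),(.5935,.2045,.10,6.3,5)])
E
```

```text
time: 28.35
tool_pos: [0.4249, 0.123, -0.0236]
eef_rot: [[0.996, 0.0, -0.089], [0.089, 0.0, 0.996], [0.0, -1.0, -0.0]]
contact_force: [0.3, -0.2, 5.6]
width: 0.417
[ 0.28104841 -0.20658295  5.55964067] 35.41088183864747
start [ 0.4249  0.123  -0.0236] 5.1 w 0.414
1 [0.0, -4.1, 0.0] 0 -> [0.425 0.123 0.017] 5.1 
2 [0.0, -4.1, 0.0] 0 -> [0.425 0.123 0.058] 5.1 
3 [0.01, -4.16, 0.0] 0 -> [0.425 0.123 0.1  ] 5.1 
4 [3.5, 0.0, 1.3] 0 -> [0.459 0.139 0.1  ] 5.1 
5 [3.5, 0.0, 1.3] 0 -> [0.492 0.155 0.1  ] 5.1 
6 [3.5, 0.0, 1.3] 0 -> [0.526 0.171 0.1  ] 5.1 
7 [3.5, 0.0, 1.4] -1 -> [0.56  0.188 0.1  ] 6.1 
8 [3.53, 0.0, 1.26] 0 -> [0.593 0.205 0.1  ] 6.1
```

View pics/w17a.png

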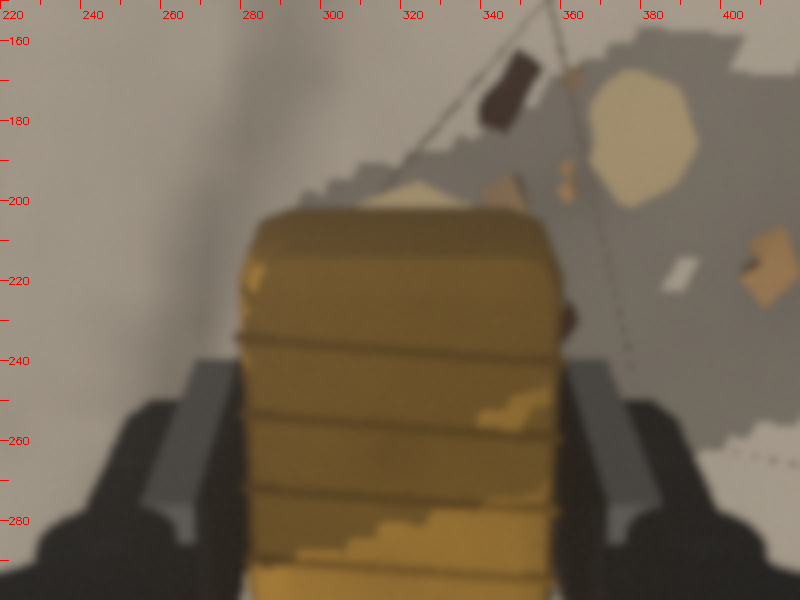

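Run:
```python
from h import *
rows([(.425,.123,.10,5.1,3),(.593,.2045,.10,96.3,10)])
```

```text
start [ 0.4249  0.123  -0.0236] 5.1 w 0.414
1 [0.0, -4.1, 0.0] 0 -> [0.425 0.123 0.017] 5.1 
2 [0.0, -4.1, 0.0] 0 -> [0.425 0.123 0.058] 5.1 
3 [0.01, -4.16, 0.0] 0 -> [0.425 0.123 0.1  ] 5.1 
4 [1.7, 0.0, 0.7] -9 -> [0.441 0.131 0.1  ] 14.1 
5 [1.8, 0.0, 0.4] -9 -> [0.458 0.14  0.1  ] 23.1 
6 [1.9, 0.0, 0.1] -9 -> [0.475 0.148 0.1  ] 32.1 
7 [1.9, 0.0, -0.2] -9 -> [0.492 0.157 0.1  ] 41.1 
8 [1.8, 0.0, -0.5] -9 -> [0.509 0.165 0.1  ] 50.1 
9 [1.7, 0.0, -0.8] -9 -> [0.526 0.173 0.1  ] 59.1 
10 [1.5, 0.0, -1.0] -9 -> [0.542 0.18  0.1  ] 68.1 
11 [1.4, 0.0, -1.3] -9 -> [0.559 0.188 0.1  ] 77.1 
12 [1.2, 0.0, -1.5] -10 -> [0.577 0.197 0.1  ] 87.1 
13 [0.86, 0.0, -1.58] -9 -> [0.593 0.205 0.1  ] 96.1
```

```bash
python3 -m jog '[[0,-2.4,0,0,0,0,-0.4],[0,-5,0,0,0,0,-0.4],[0,-5,0,0,0,0,-0.4],[1.7,0,0.7,0,-9,0,-0.4],[1.8,0,0.4,0,-9,0,-0.4],[1.9,0,0.1,0,-9,0,-0.4],[1.9,0,-0.2,0,-9,0,-0.4],[1.8,0,-0.5,0,-9,0,-0.4]]'
python3 -m jog '[[1.7,0,-0.8,0,-9,0,-0.4],[1.5,0,-1.0,0,-9,0,-0.4],[1.4,0,-1.3,0,-9,0,-0.4],[1.2,0,-1.5,0,-10,0,-0.4],[0.9,0,-1.6,0,-9,0,-0.4],[0,0,0,0,0,0,-0.4],[0,0,0,0,0,0,-0.4],[0,0,0,0,0,0,-0.4]]'
python3 - <<'E'
from h import *
grab("wrist","w18");s=ctrl.state();print(s["tool_pos"],s["eef_rot"][:,0],s["width"]*85)
rows([(.593,.2045,-.0045,96.3,5)])
E
```

```text
time: 29.4
tool_pos: [0.5084, 0.1648, 0.0995]
eef_rot: [[0.637, -0.002, -0.771], [0.771, -0.0, 0.637], [-0.001, -1.0, 0.001]]
contact_force: [0.0, 0.2, -0.7]
width: 0.414
time: 30.4
tool_pos: [0.5918, 0.2046, 0.0999]
eef_rot: [[-0.105, -0.002, -0.994], [0.994, -0.0, -0.105], [-0.0, -1.0, 0.002]]
contact_force: [-1.3, -0.5, -0.8]
width: 0.413
[0.59203482 0.20457836 0.10007588] [-1.05482830e-01  9.94421118e-01 -1.10286636e-04] 35.24011597126518
start [0.592  0.2046 0.1001] 96.1 w 0.415
1 [0.0, 2.1, 0.0] 0 -> [0.592 0.205 0.079] 96.1 
2 [0.0, 2.1, 0.0] 0 -> [0.592 0.205 0.058] 96.1 
3 [0.0, 2.1, 0.0] 0 -> [0.592 0.205 0.037] 96.1 
4 [0.0, 2.1, 0.0] 0 -> [0.592 0.205 0.016] 96.1 
5 [-0.02, 2.06, -0.1] 0 -> [ 0.593  0.204 -0.005] 96.1
```

View pics/w18.png

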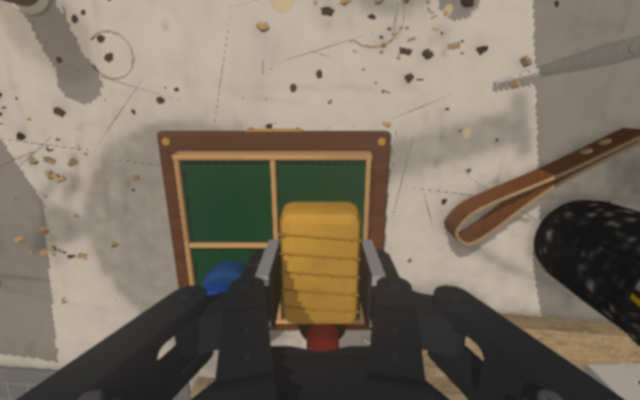

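Run:
```python
from h import *
c=load("w18")
for v in (204,322): print(px2w(c,319.5,v,.1436))
crop("w18",240,180,160,160,4,"w18a")
```

```text
[0.55889906 0.19990845 0.1436    ]
[0.61620413 0.20593729 0.1436    ]
```

View pics/w18a.png

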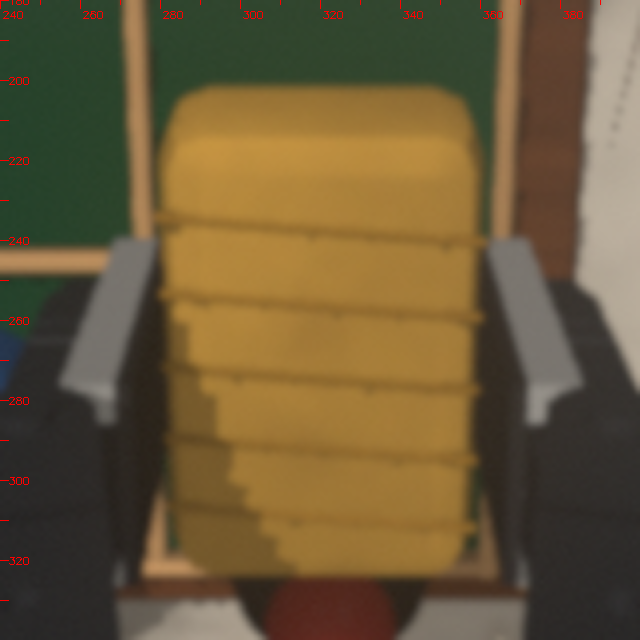

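```bash
python3 -m jog '[[0,2.0,-0.3,0,0,0,-0.4],[0,2.5,0,0,0,0,-0.4],[0,2.5,0,0,0,0,-0.4],[0,1.8,0,0,0,0,-0.4],[0,1.0,0,0,0,0,-0.4],[0,0.5,0,0,0,0,-0.4],[0,0,0,0,0,0,-0.4],[0,0,0,0,0,0,-0.4]]'
python3 -m jog '[[0,0.1,0,0,0,0,-0.4],[0,0.1,0,0,0,0,-0.4],[0,0,0,0,0,0,-0.4],[0,0,0,0,0,0,-0.3],[0,0,0,0,0,0,-0.2],[0,0,0,0,0,0,-0.15],[0,0,0,0,0,0,-0.1],[0,0,0,0,0,0,-0.1]]'
python3 - <<'E'
from h import *
grab("wrist","w19");s=ctrl.state();print(s["tool_pos"],s["contact_force"],s["width"]*85)
E
```

```text
time: 31.45
tool_pos: [0.5966, 0.2054, -0.002]
eef_rot: [[-0.107, 0.002, -0.994], [0.994, 0.0, -0.107], [0.0, -1.0, -0.002]]
contact_force: [-0.1, -0.2, -0.3]
width: 0.414
time: 32.45
tool_pos: [0.5961, 0.2052, -0.0047]
eef_rot: [[-0.107, 0.0, -0.994], [0.994, 0.0, -0.107], [0.0, -1.0, -0.0]]
contact_force: [-0.0, -0.8, 0.1]
width: 0.449
[ 0.59607188  0.20525332 -0.00469626] [0.76887863 0.28109887 0.0859478 ] 38.53151488049399
```

View pics/w19.png

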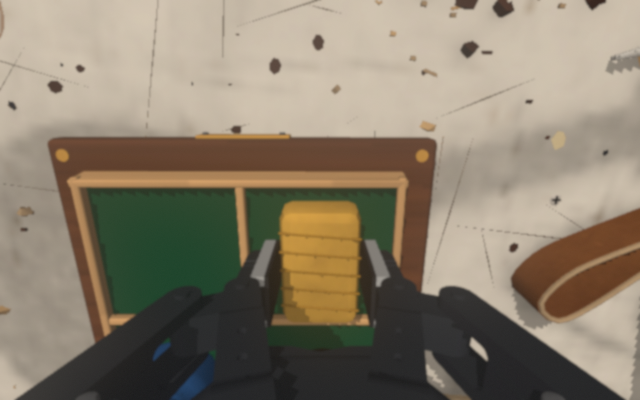

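Run:
```python
from h import *
rows([(.596,.205,.11,96.1,3),(.389,.271,.09,96.1,5)])
```

```text
start [ 0.5961  0.2053 -0.0047] 96.1 w 0.453
1 [0.0, -3.8, 0.0] 0 -> [0.596 0.205 0.033] 96.1 
2 [0.0, -3.8, 0.0] 0 -> [0.596 0.205 0.071] 96.1 
3 [-0.02, -3.87, 0.01] 0 -> [0.596 0.205 0.11 ] 96.1 
4 [1.8, 0.4, 4.0] 0 -> [0.554 0.219 0.106] 96.1 
5 [1.7, 0.4, 4.0] 0 -> [0.513 0.231 0.102] 96.1 
6 [1.8, 0.4, 4.0] 0 -> [0.471 0.245 0.098] 96.1 
7 [1.7, 0.4, 3.9] 0 -> [0.43  0.258 0.094] 96.1 
8 [1.76, 0.4, 3.98] 0 -> [0.389 0.271 0.09 ] 96.1
```

```bash
python3 -m jog '[[0,-2,0,0,0,0,-0.05],[0,-4,0,0,0,0,0],[0,-5.5,0,0,0,0,0.2],[1.8,0.4,4.0,0,0,0,0.2],[1.7,0.4,4.0,0,0,0,0.2],[1.8,0.4,4.0,0,0,0,0.2],[1.7,0.4,3.9,0,0,0,0.2],[1.8,0.4,4.0,0,0,0,0.2]]'
python3 -m jog '[[0,0,0,0,0,0,0.2],[0,0,0,0,0,0,0.2],[0,0,0,0,0,0,0.2],[0,0,0,0,0,0,0.2],[0,0,0,0,0,0,0.2],[0,0,0,0,0,0,0.2],[0,0,0,0,0,0,0.2],[0,0,0,0,0,0,0.2]]'
python3 - <<'E'
from h import *
grab("wrist","w20");grab("top","t20");s=ctrl.state();print(s["tool_pos"])
crop("w20",220,100,200,150,4,"w20a");crop("t20",215,110,90,90,7,"t20a")
print(w2px(load("w20"),(.389,.271,.05)))
E
```

```text
time: 33.5
tool_pos: [0.3882, 0.2721, 0.0916]
eef_rot: [[-0.106, 0.003, -0.994], [0.994, 0.001, -0.106], [0.001, -1.0, -0.003]]
contact_force: [-0.4, 0.2, 0.0]
width: 0.599
time: 34.5
tool_pos: [0.3887, 0.2715, 0.0902]
eef_rot: [[-0.107, -0.0, -0.994], [0.994, -0.0, -0.107], [-0.0, -1.0, 0.0]]
contact_force: [-0.6, -0.1, -0.1]
width: 0.601
[0.38866459 0.27153528 0.09019365]
[320.65118083 213.99362758]
```

View pics/w20a.png

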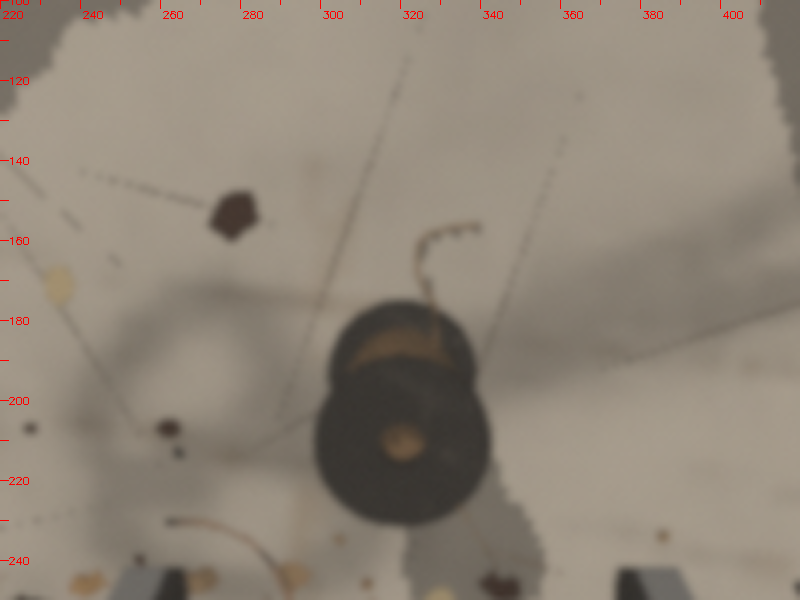

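View pics/t20a.png

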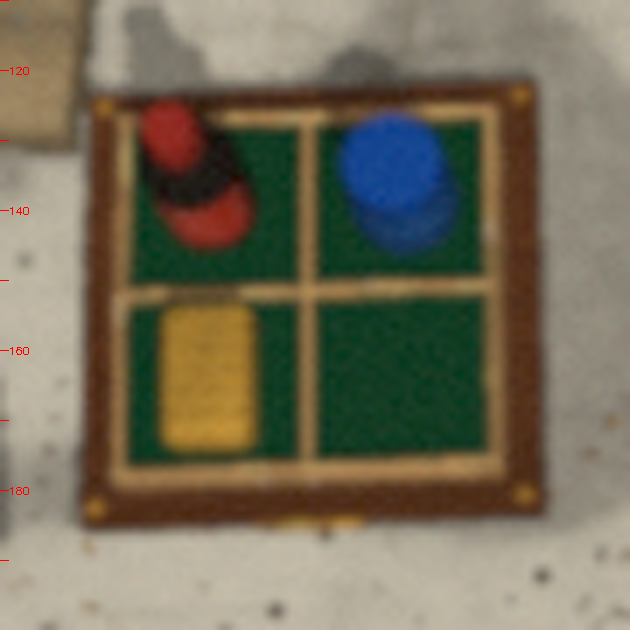

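Run:
```python
from h import *
p=px2w(load("w20"),320.5,210.3,.05);print(p)
rows([(p[0],p[1],.09,96.1,1),(p[0],p[1],-.019,96.1,5)])
```

```text
[0.38630306 0.2706037  0.05      ]
start [0.3887 0.2715 0.0902] 96.1 w 0.602
1 [-0.07, 0.02, 0.24] 0 -> [0.386 0.271 0.09 ] 96.1 
2 [0.0, 2.2, 0.0] 0 -> [0.386 0.271 0.068] 96.1 
3 [0.0, 2.2, 0.0] 0 -> [0.386 0.271 0.046] 96.1 
4 [0.0, 2.2, 0.0] 0 -> [0.386 0.271 0.024] 96.1 
5 [0.0, 2.1, 0.0] 0 -> [0.386 0.271 0.003] 96.1 
6 [0.0, 2.2, 0.0] 0 -> [ 0.386  0.271 -0.019] 96.1
```

```bash
python3 -m jog '[[-0.1,1.0,0.2,0,0,0,0.2],[0,2.3,0,0,0,0,0.2],[0,2.6,0,0,0,0,0.2],[0,2.3,0,0,0,0,0.2],[0,1.7,0,0,0,0,0.2],[0,0.7,0,0,0,0,0.2],[0,0.3,0,0,0,0,0.2],[0,0,0,0,0,0,0.1]]'
python3 - <<'E'
from h import *
grab("side","s21");crop("s21",310,240,110,90,7,"s21a");print(ctrl.state()["contact_force"])
E
```

```text
time: 35.6
tool_pos: [0.387, 0.2704, -0.0186]
eef_rot: [[-0.107, 0.0, -0.994], [0.994, 0.0, -0.107], [0.0, -1.0, -0.0]]
contact_force: [-0.4, -0.1, 0.4]
width: 0.544
[ 0.27415366 -0.26447914  0.69110318]
```

View pics/s21a.png

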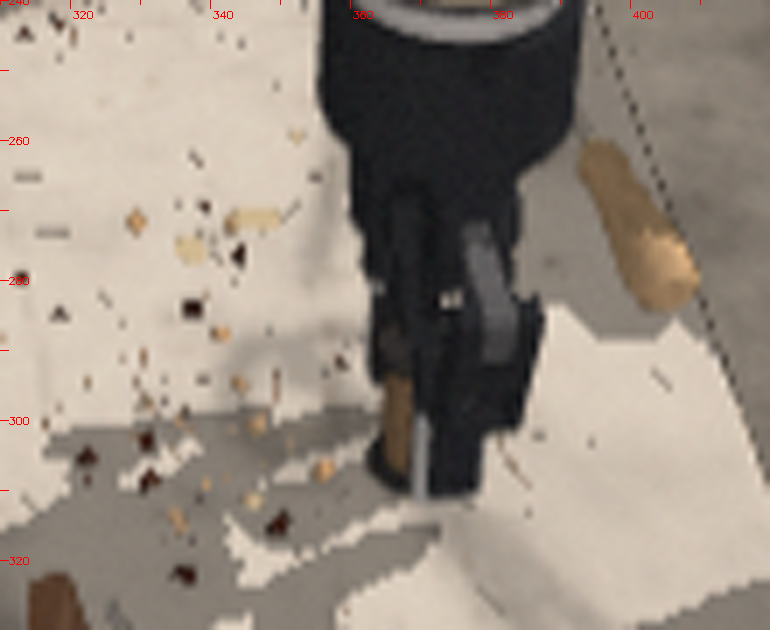

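Run:
```python
from h import *
s=load("s21")
for d in (0,.016,-.016): print(d,w2px(s,(.3863+d,.2706,.0)).round(1),w2px(s,(.3863+d,.2706,.05)).round(1))
ph=np.radians(96.1)
for sgn in (1,):
  for dz in (-.011,0,.011):
    p=np.array([.387,.2704,0])+.028*np.array([np.cos(ph),np.sin(ph),0])+dz*np.array([np.sin(ph),-np.cos(ph),0])*-1
    print(dz,w2px(s,p+[0,0,.012]).round(1))
grab("wrist","w22");crop("w22",220,170,200,150,4,"w22a")
```

```text
0 [369.3 305.3] [370.5 287.7]
0.016 [362.  305.6] [363.1 288. ]
-0.016 [376.5 305.1] [377.9 287.5]
-0.011 [367.6 310.5]
0 [372.6 310. ]
0.011 [377.6 309.4]
```

View pics/w22a.png

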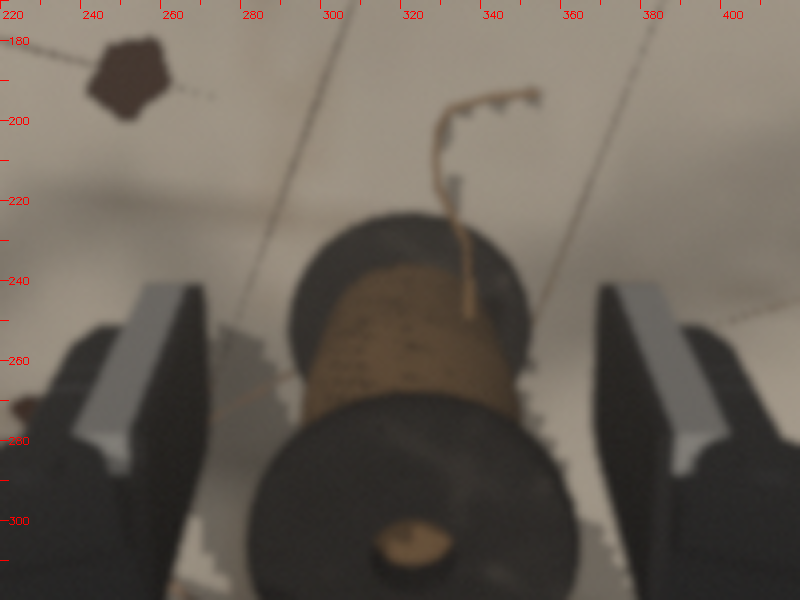

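```bash
python3 -m jog '[[0,0,0,0,0,0,0],[0,0,0,0,0,0,-0.1],[0,0,0,0,0,0,-0.2],[0,0,0,0,0,0,-0.3],[0,0,0,0,0,0,-0.4],[0,0,0,0,0,0,-0.5],[0,0,0,0,0,0,-0.6],[0,0,0,0,0,0,-0.6]]' 30
python3 -m jog '[[0,-0.5,0,0,0,0,-0.6],[0,-1.5,0,0,0,0,-0.6],[0,-1.5,0,0,0,0,-0.6],[0,-1.0,0,0,0,0,-0.6],[0,0,0,0,0,0,-0.6],[0,0,0,0,0,0,-0.6],[0,0,0,0,0,0,-0.6],[0,0,0,0,0,0,-0.6]]'
python3 - <<'E'
from h import *
grab("wrist","w23");grab("side","s23");crop("s23",310,220,110,100,6,"s23a");s=ctrl.state();print(s["contact_force"],s["width"]*85)
rows([(.387,.2705,.10,96.1,3),(.50,.20,.10,96.1,4),(.6015,.127,.10,96.1,4)])
E
```

```text
time: 36.7
tool_pos: [0.3869, 0.2704, -0.0185]
eef_rot: [[-0.107, 0.0, -0.994], [0.994, 0.0, -0.107], [0.0, -1.0, -0.0]]
contact_force: [-0.4, -0.3, 5.5]
width: 0.359
time: 37.7
tool_pos: [0.3866, 0.2702, 0.0258]
eef_rot: [[-0.107, -0.001, -0.994], [0.994, -0.0, -0.107], [-0.0, -1.0, 0.001]]
contact_force: [0.5, 0.0, -0.5]
width: 0.358
[-0.22142338  0.71628901 -1.03964391] 30.61374774279196
start [0.3867 0.2702 0.0259] 96.1 w 0.36
1 [0.0, -2.5, 0.0] 0 -> [0.387 0.27  0.051] 96.1 
2 [0.0, -2.5, 0.0] 0 -> [0.387 0.27  0.076] 96.1 
3 [0.02, -2.41, -0.04] 0 -> [0.387 0.27  0.1  ] 96.1 
4 [-2.1, 0.0, -2.6] 0 -> [0.415 0.252 0.1  ] 96.1 
5 [-2.0, 0.0, -2.6] 0 -> [0.443 0.235 0.1  ] 96.1 
6 [-2.1, 0.0, -2.6] 0 -> [0.471 0.217 0.1  ] 96.1 
7 [-2.01, 0.0, -2.68] 0 -> [0.5 0.2 0.1] 96.1 
8 [-2.1, 0.0, -2.3] 0 -> [0.525 0.182 0.1  ] 96.1 
9 [-2.1, 0.0, -2.3] 0 -> [0.55  0.163 0.1  ] 96.1 
10 [-2.1, 0.0, -2.4] 0 -> [0.576 0.145 0.1  ] 96.1 
11 [-2.04, 0.0, -2.32] 0 -> [0.602 0.127 0.1  ] 96.1
```

View pics/s23a.png

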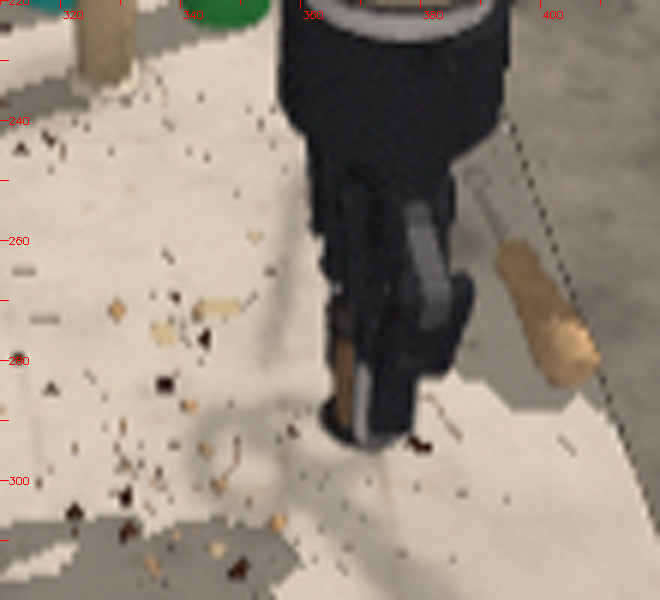

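View pics/w23.png

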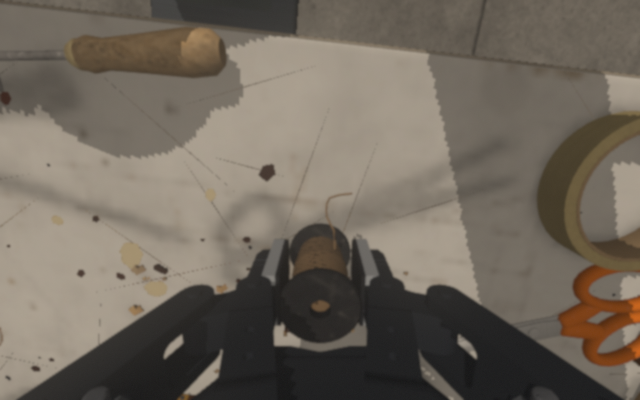

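```bash
python3 -m jog '[[0,-2.5,0,0,0,0,-0.6],[0,-2.5,0,0,0,0,-0.6],[0,-2.4,0,0,0,0,-0.6],[-2.1,0,-2.6,0,0,0,-0.6],[-2.0,0,-2.6,0,0,0,-0.6],[-2.1,0,-2.6,0,0,0,-0.6],[-2.0,0,-2.7,0,0,0,-0.6],[-2.1,0,-2.3,0,0,0,-0.6]]'
python3 -m jog '[[-2.1,0,-2.3,0,0,0,-0.6],[-2.1,0,-2.4,0,0,0,-0.6],[-2.0,0,-2.3,0,0,0,-0.6],[0,0,0,0,0,0,-0.6],[0,0,0,0,0,0,-0.6],[0,2,0,0,0,0,-0.6],[0,2,0,0,0,0,-0.6],[0,0,0,0,0,0,-0.6]]'
python3 - <<'E'
from h import *
grab("wrist","w24");rows([(.6015,.127,-.0005,96.1,4)])
E
```

```text
time: 38.8
tool_pos: [0.5259, 0.1808, 0.0999]
eef_rot: [[-0.106, -0.0, -0.994], [0.994, 0.0, -0.106], [0.0, -1.0, 0.0]]
contact_force: [-0.1, 0.7, -0.2]
width: 0.36
time: 39.8
tool_pos: [0.5984, 0.1282, 0.0587]
eef_rot: [[-0.108, -0.005, -0.994], [0.994, -0.0, -0.108], [0.001, -1.0, 0.005]]
contact_force: [-1.1, 0.4, -0.2]
width: 0.357
start [0.5996 0.1281 0.0597] 96.2 w 0.355
1 [0.0, 1.5, 0.0] 0 -> [0.6   0.128 0.045] 96.2 
2 [0.0, 1.5, -0.1] 0 -> [0.601 0.128 0.03 ] 96.2 
3 [-0.1, 1.5, 0.0] 0 -> [0.601 0.127 0.015] 96.2 
4 [-0.03, 1.52, -0.07] 0 -> [ 0.601  0.127 -0.   ] 96.2
```

View pics/w24.png

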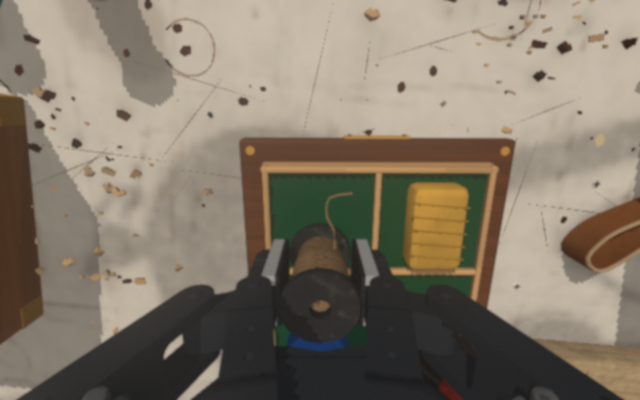

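```bash
python3 -m jog '[[-0.1,1.8,-0.1,0,0,0,-0.6],[0,1.8,0,0,0,0,-0.6],[0,1.3,0,0,0,0,-0.6],[0,0.7,0,0,0,0,-0.6],[0,0.3,0,0,0,0,-0.6],[0,0,0,0,0,0,-0.6],[0,0,0,0,0,0,-0.6],[0,0,0,0,0,0,-0.6]]'
python3 -m jog '[[0,0.1,0,0,0,0,-0.6],[0,0,0,0,0,0,-0.6],[0,0,0,0,0,0,-0.5],[0,0,0,0,0,0,-0.4],[0,0,0,0,0,0,-0.3],[0,0,0,0,0,0,-0.2],[0,0,0,0,0,0,-0.1],[0,0,0,0,0,0,0]]'
python3 - <<'E'
from h import *
grab("wrist","w25");s=ctrl.state();print(s["tool_pos"],s["width"])
E
```

```text
time: 40.85
tool_pos: [0.6028, 0.1265, 0.0017]
eef_rot: [[-0.107, 0.001, -0.994], [0.994, 0.0, -0.107], [-0.0, -1.0, -0.001]]
contact_force: [1.1, -0.4, -0.4]
width: 0.361
time: 41.85
tool_pos: [0.6024, 0.1265, 0.0003]
eef_rot: [[-0.107, 0.0, -0.994], [0.994, -0.0, -0.107], [-0.0, -1.0, -0.0]]
contact_force: [1.0, 0.1, -0.8]
width: 0.502
[6.02429104e-01 1.26469237e-01 2.78726061e-04] 0.499572368938883
```

View pics/w25.png

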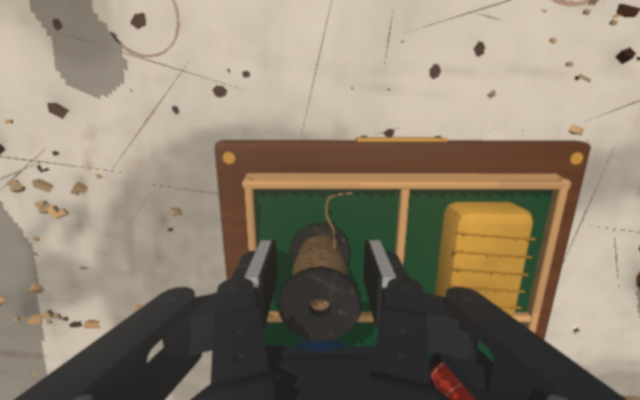

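Run:
```python
from h import *
rows([(.6024,.1265,.16,96.1,3),(.623,-.174,.15,-3.2,11)])
```

```text
start [6.024e-01 1.265e-01 3.000e-04] 96.1 w 0.5
1 [0.0, -5.3, 0.0] 0 -> [0.602 0.126 0.053] 96.1 
2 [0.0, -5.3, 0.0] 0 -> [0.602 0.126 0.106] 96.1 
3 [0.0, -5.37, 0.0] 0 -> [0.602 0.126 0.16 ] 96.1 
4 [-2.7, 0.1, 0.1] 9 -> [0.604 0.1   0.159] 87.1 
5 [-2.7, 0.1, -0.3] 9 -> [0.606 0.072 0.158] 78.1 
6 [-2.6, 0.1, -0.7] 9 -> [0.607 0.046 0.157] 69.1 
7 [-2.5, 0.1, -1.2] 9 -> [0.61  0.018 0.156] 60.1 
8 [-2.3, 0.1, -1.5] 9 -> [ 0.611 -0.01   0.155] 51.1 
9 [-2.0, 0.1, -1.9] 9 -> [ 0.614 -0.037  0.154] 42.1 
10 [-1.7, 0.1, -2.2] 9 -> [ 0.616 -0.065  0.153] 33.1 
11 [-1.3, 0.1, -2.4] 9 -> [ 0.618 -0.092  0.152] 24.1 
12 [-1.0, 0.1, -2.6] 9 -> [ 0.619 -0.12   0.151] 15.1 
13 [-0.5, 0.0, -2.7] 9 -> [ 0.622 -0.147  0.151] 6.1 
14 [-0.15, 0.1, -2.69] 9 -> [ 0.623 -0.174  0.15 ] -2.9
```

```bash
python3 -m jog '[[0,-3,0,0,0,0,0],[0,-6,0,0,0,0,0],[0,-6,0,0,0,0,0],[-2.7,-0.9,0.1,0,9,0,0],[-2.7,0.1,-0.3,0,9,0,0],[-2.6,0.1,-0.7,0,9,0,0],[-2.5,0.1,-1.2,0,9,0,0],[-2.3,0.1,-1.5,0,9,0,0]]'
python3 -m jog '[[-2.0,0.1,-1.9,0,9,0,0],[-1.7,0.1,-2.2,0,9,0,0],[-1.3,0.1,-2.4,0,9,0,0],[-1.0,0.1,-2.6,0,9,0,0],[-0.5,0,-2.7,0,9,0,0],[-0.2,0.1,-2.7,0,9,0,0],[0,0,0,0,0,0,0],[0,0,0,0,0,0,0]]'
python3 -m jog '[[0,0,0,0,0,0,0],[0,0,0,0,0,0,0],[0,0,0,0,0,0,0],[0,0,0,0,0,0,0],[0,0,0,0,0,0,0],[0,0,0,0,0,0,0],[0,0,0,0,0,0,0],[0,0,0,0,0,0,0]]'
python3 - <<'E'
from h import *
grab("wrist","w26");grab("top","t26");s=ctrl.state();print(s["tool_pos"],s["eef_rot"][:,0])
crop("t26",215,110,90,90,7,"t26a")
c=load("w26")
print(w2px(c,(.623,-.174,.138)))
E
```

```text
time: 42.9
tool_pos: [0.6112, -0.0104, 0.1552]
eef_rot: [[0.632, 0.0, -0.775], [0.775, -0.0, 0.632], [0.0, -1.0, -0.0]]
contact_force: [0.1, 0.4, 0.1]
width: 0.502
time: 43.9
tool_pos: [0.622, -0.1734, 0.15]
eef_rot: [[0.999, -0.001, 0.049], [-0.049, 0.001, 0.999], [-0.001, -1.0, 0.001]]
contact_force: [1.0, 0.5, 0.6]
width: 0.499
time: 44.9
tool_pos: [0.6225, -0.1742, 0.1502]
eef_rot: [[0.999, -0.0, 0.05], [-0.05, 0.0, 0.999], [-0.0, -1.0, 0.0]]
contact_force: [0.2, 0.3, 0.9]
width: 0.503
[ 0.62248458 -0.17422996  0.15021955] [ 9.98735468e-01 -5.02738962e-02  3.07151577e-05]
[322.24675308 224.52293856]
```

View pics/w26.png

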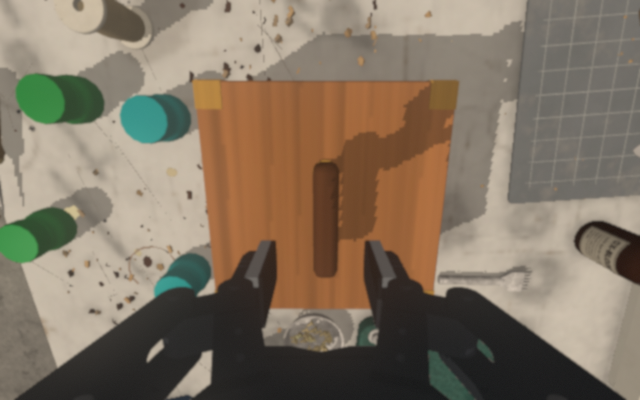

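View pics/t26a.png

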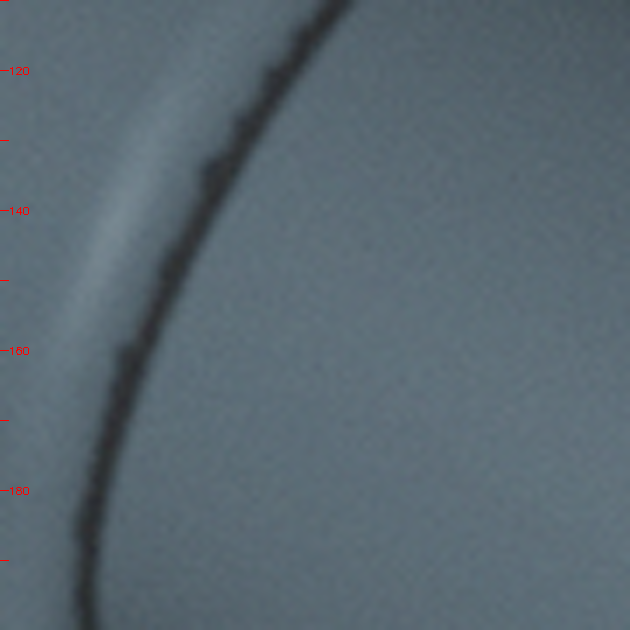

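Run:
```python
from h import *
c=load("w26");crop("w26",180,60,300,240,2,"w26a")
P=[px2w(c,*q) for q in [(326,219,.138),(325,163,.138),(327,275,.138),(195,81,.1),(458,81,.1),(434,308,.1),(215,308,.1)]]
for p in P: print(p.round(4))
print("corner mean",np.mean(P[3:],0))
a=P[4]-P[3];print(np.degrees(np.arctan2(a[1],a[0])),np.linalg.norm(a)); a=P[5]-P[6];print(np.degrees(np.arctan2(a[1],a[0])),np.linalg.norm(a));a=P[3]-P[6];print(np.degrees(np.arctan2(a[1],a[0]))-90)
```

```text
[ 0.6255 -0.1705  0.138 ]
[ 0.6264 -0.1361  0.138 ]
[ 0.6244 -0.2089  0.138 ]
[ 0.5445 -0.0846  0.1   ]
[ 0.7157 -0.0933  0.1   ]
[ 0.7089 -0.265   0.1   ]
[ 0.5327 -0.2562  0.1   ]
corner mean [ 0.6254542  -0.17479556  0.1       ]
-2.9068588331690264 0.17147405860442455
-2.8571906904301603 0.1764496299806003
-3.928498834192581
```

View pics/w26a.png

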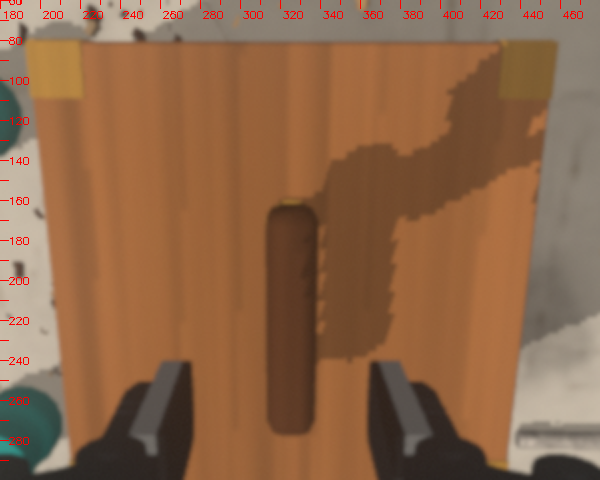

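```bash
python3 -m jog '[[0.3,1.0,0.1,0,0,0,0],[0,1.8,0,0,0,0,0],[0,1.8,0,0,0,0,0],[0,1.0,0,0,0,0,0],[0,0.4,0,0,0,0,0],[0,0,0,0,0,0,-0.1],[0,0,0,0,0,0,-0.2],[0,0,0,0,0,0,-0.2]]'
python3 - <<'E'
from h import *
s=ctrl.state();print(s["tool_pos"],s["contact_force"])
grab("side","s27");crop("s27",220,120,100,100,7,"s27a")
S=load("s27")
o=s["tool_pos"]*np.array([1,1,0]);ph=np.radians(-2.9);X=np.array([np.cos(ph),np.sin(ph),0]);Y=np.array([-np.sin(ph),np.cos(ph),0])
for z in (.1,.11,.12,.13): print(z,w2px(S,o+X*.02+Y*.011+[0,0,z]).round(1),w2px(S,o-X*.02+Y*.011+[0,0,z]).round(1))
E
```

```text
time: 46.0
tool_pos: [0.6259, -0.1736, 0.0909]
eef_rot: [[0.999, 0.001, 0.05], [-0.05, -0.001, 0.999], [0.001, -1.0, -0.001]]
contact_force: [-0.1, -0.1, -0.1]
width: 0.402
[ 0.62594228 -0.17356125  0.09091155] [-0.09612315 -0.1301189  -0.1438335 ]
0.1 [260.4 180.4] [274.  180.4]
0.11 [260.1 177.4] [273.8 177.3]
0.12 [259.9 174.3] [273.6 174.2]
0.13 [259.7 171.2] [273.4 171.1]
```

View pics/s27a.png

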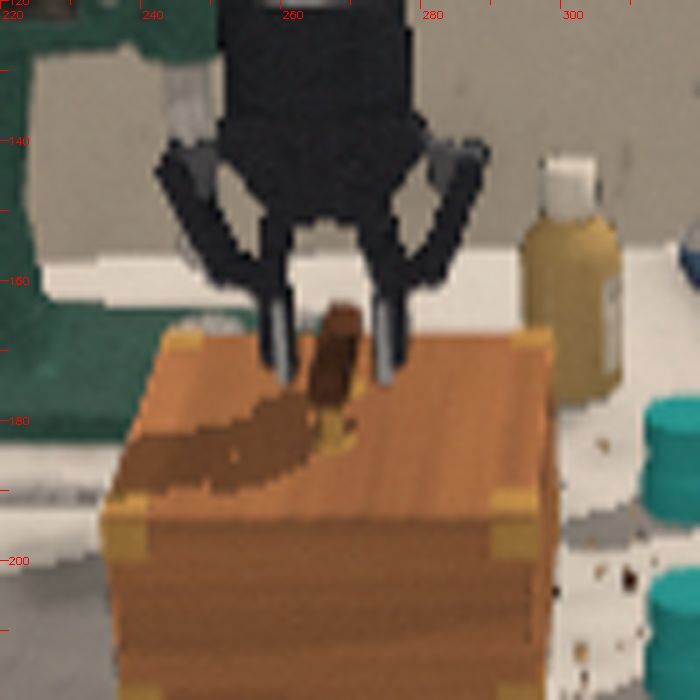

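```bash
python3 -m jog '[[0,0.3,0,0,0,0,-0.2],[0,0.3,0,0,0,0,-0.2],[0,0,0,0,0,0,-0.3],[0,0,0,0,0,0,-0.4],[0,0,0,0,0,0,-0.5],[0,0,0,0,0,0,-0.6],[0,0,0,0,0,0,-0.7],[0,0,0,0,0,0,-0.8]]' 60
python3 -m jog '[[0,0,0,0,0,0,-0.9],[0,0,0,0,0,0,-0.9],[0,0,0,0,0,0,-0.9],[0,-0.5,0,0,0,0,-0.9],[0,-1.0,0,0,0,0,-0.9],[0,-1.0,0,0,0,0,-0.9],[0,0,0,0,0,0,-0.9],[0,0,0,0,0,0,-0.9]]' 60
python3 - <<'E'
from h import *
s=ctrl.state();print(s["tool_pos"],s["contact_force"],s["moment"],s["width"]*85)
grab("side","s28");crop("s28",200,110,120,120,6,"s28a")
E
```

```text
time: 47.05
tool_pos: [0.626, -0.1735, 0.0844]
eef_rot: [[0.999, 0.001, 0.05], [-0.05, -0.0, 0.999], [0.001, -1.0, -0.0]]
contact_force: [1.5, -0.4, -0.4]
width: 0.173
time: 48.05
tool_pos: [0.6253, -0.1733, 0.1093]
eef_rot: [[0.999, -0.0, 0.05], [-0.05, 0.0, 0.999], [-0.0, -1.0, 0.0]]
contact_force: [0.3, 0.2, -4.1]
width: 0.177
[ 0.62531683 -0.17328427  0.10927291] [ 0.29088077  0.23632112 -4.10908463] [ 0.00025387 -0.01303641 -0.03748294] 15.014151313093926
```

View pics/s28a.png

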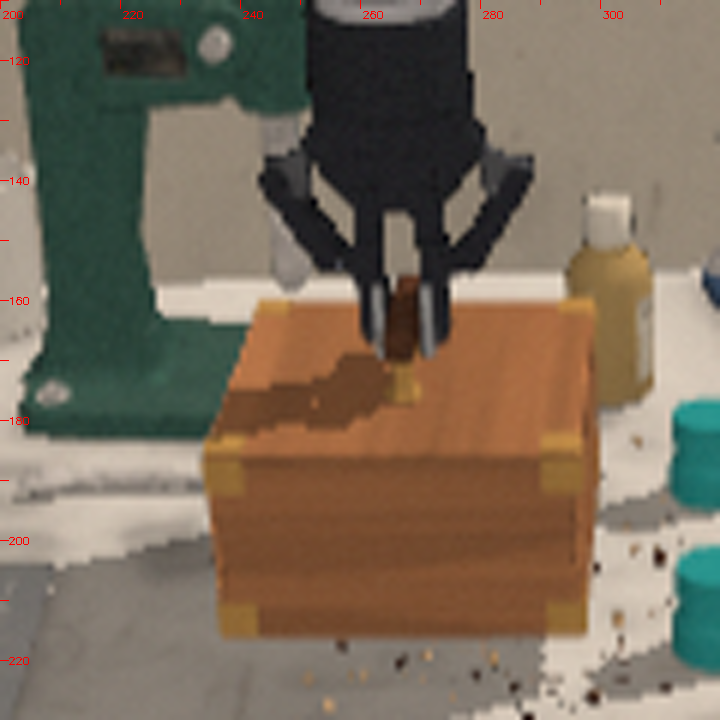

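Run:
```python
from h import *
for t in ("w24","w25","w19"): pass
crop("w25",200,120,400,60,2,"c25");crop("w19",40,120,400,60,2,"c19");crop("w24",230,120,300,60,2,"c24")
a=[cv2.imread(f"pics/{k}.png") for k in("c25","c19","c24")]
W=max(i.shape[1] for i in a);a=[cv2.copyMakeBorder(i,0,8,0,W-i.shape[1],0) for i in a]
cv2.imwrite("pics/cc.png",np.vstack(a))
```

```text
(no output)
```

View pics/cc.png

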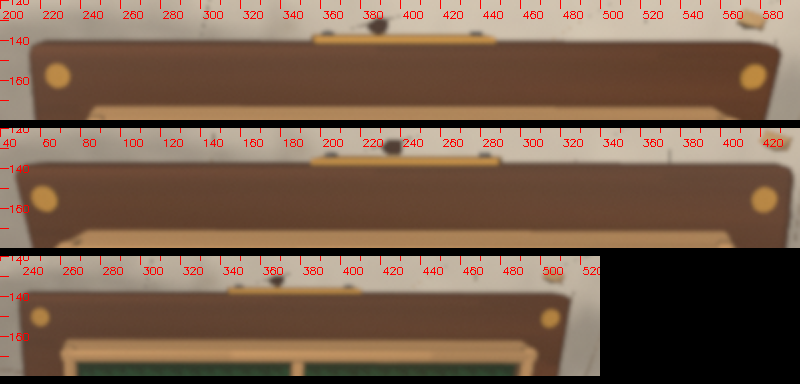

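Run:
```python
from h import *
D={"w25":[(214.5,140.5),(591,140.5)],"w19":[(47,137.),(437,137.)],"w24":[(239,137.5),(515.5,137.5)],"w18":[(158,132),(391,131)]}
for k,(l,r) in D.items():
    c=load(k);a=px2w(c,*l,.012);b=px2w(c,*r,.012);d=b-a
    yaw=np.arctan2(d[1],d[0])-np.pi/2
    m=(a+b)/2; ctr=m[:2]+.095*np.array([np.cos(yaw),np.sin(yaw)])
    print(k,a.round(4),b.round(4),"len",np.linalg.norm(d).round(4),"yaw",yaw.round(4),"centre",ctr.round(4))
```

```text
w25 [0.5524 0.0679 0.012 ] [0.5327 0.2521 0.012 ] len 0.1853 yaw 0.1066 centre [0.637  0.1701]
w19 [0.5521 0.069  0.012 ] [0.5324 0.2534 0.012 ] len 0.1855 yaw 0.1066 centre [0.6367 0.1713]
w24 [0.5525 0.0673 0.012 ] [0.5324 0.2526 0.012 ] len 0.1864 yaw 0.1077 centre [0.6369 0.1702]
w18 [0.5533 0.0693 0.012 ] [0.5329 0.2542 0.012 ] len 0.186 yaw 0.1094 centre [0.6375 0.1721]
```

Run:
```python
from h import *
rows([(.6253,-.1733,.235,-2.9,4),(.6367,.1705,.235,6.2,9)])
```

```text
start [ 0.6252 -0.1732  0.109 ] -2.9 w 0.173
1 [0.0, -3.1, 0.0] 0 -> [ 0.625 -0.173  0.14 ] -2.9 
2 [0.0, -3.2, 0.0] 0 -> [ 0.625 -0.173  0.172] -2.9 
3 [0.0, -3.1, 0.0] 0 -> [ 0.625 -0.173  0.203] -2.9 
4 [0.01, -3.2, -0.01] 0 -> [ 0.625 -0.173  0.235] -2.9 
5 [-0.1, 0.0, 3.8] -1 -> [ 0.626 -0.135  0.235] -1.9 
6 [0.0, 0.0, 3.8] -1 -> [ 0.627 -0.097  0.235] -0.9 
7 [0.1, 0.0, 3.8] -1 -> [ 0.629 -0.059  0.235] 0.1 
8 [0.1, 0.0, 3.8] -1 -> [ 0.63  -0.021  0.235] 1.1 
9 [0.2, 0.0, 3.8] -1 -> [0.631 0.017 0.235] 2.1 
10 [0.3, 0.0, 3.8] -1 -> [0.633 0.055 0.235] 3.1 
11 [0.3, 0.0, 3.8] -1 -> [0.634 0.093 0.235] 4.1 
12 [0.4, 0.0, 3.9] -1 -> [0.635 0.132 0.235] 5.1 
13 [0.52, 0.0, 3.82] -1 -> [0.637 0.171 0.235] 6.1
```

```bash
python3 -m jog '[[0,-2.0,0,0,0,0,-0.9],[0,-3.5,0,0,0,0,-0.9],[0,-4.0,0,0,0,0,-0.9],[0,-3.1,0,0,0,0,-0.9],[-0.1,0,2.5,0,-1,0,-0.9],[0,0,3.8,0,-1,0,-0.9],[0.1,0,3.8,0,-1,0,-0.9],[0.1,0,3.8,0,-1,0,-0.9]]' 60
python3 -m jog '[[0.2,0,3.8,0,-1,0,-0.9],[0.3,0,3.8,0,-1,0,-0.9],[0.3,0,3.8,0,-1,0,-0.9],[0.4,0,3.8,0,-1,0,-0.9],[0.5,0,3.5,0,-1,0,-0.9],[0,0,1.8,0,0,0,-0.9],[0,0,0,0,0,0,-0.9],[0,0,0,0,0,0,-0.9]]' 60
python3 -m jog '[[0,0,0,0,0,0,-0.9],[0,0,0,0,0,0,-0.9],[0,0,0,0,0,0,-0.9],[0,0,0,0,0,0,-0.9],[0,0,0,0,0,0,-0.9],[0,0,0,0,0,0,-0.9],[0,0,0,0,0,0,-0.9],[0,0,0,0,0,0,-0.9]]' 60
python3 - <<'E'
from h import *
s=ctrl.state();print(s["tool_pos"],s["contact_force"],s["width"]*85,np.degrees(np.arctan2(s["eef_rot"][1,0],s["eef_rot"][0,0])))
grab("wrist","w29");grab("side","s29");grab("top","t29")
E
```

```text
time: 49.1
tool_pos: [0.6278, -0.0316, 0.2331]
eef_rot: [[1.0, -0.004, -0.021], [0.021, 0.002, 1.0], [-0.004, -1.0, 0.002]]
contact_force: [-0.5, 0.1, -4.2]
width: 0.179
time: 50.1
tool_pos: [0.6341, 0.1701, 0.2347]
eef_rot: [[0.994, -0.001, -0.106], [0.106, -0.001, 0.994], [-0.001, -1.0, -0.001]]
contact_force: [-0.1, -1.0, -2.7]
width: 0.175
time: 51.1
tool_pos: [0.6345, 0.1713, 0.2352]
eef_rot: [[0.994, -0.0, -0.107], [0.107, 0.0, 0.994], [-0.0, -1.0, 0.0]]
contact_force: [0.0, 0.4, -3.3]
width: 0.173
[0.63449967 0.17129059 0.23519804] [ 0.00842993  0.37774265 -3.32493413] 14.693089672673917 6.123214383740036
```

View pics/w29.png

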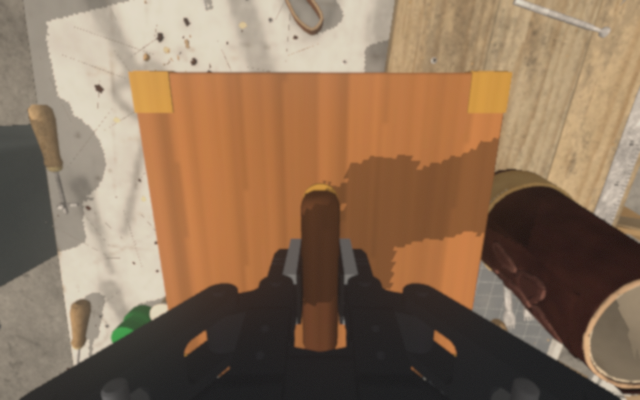

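View pics/s29.png

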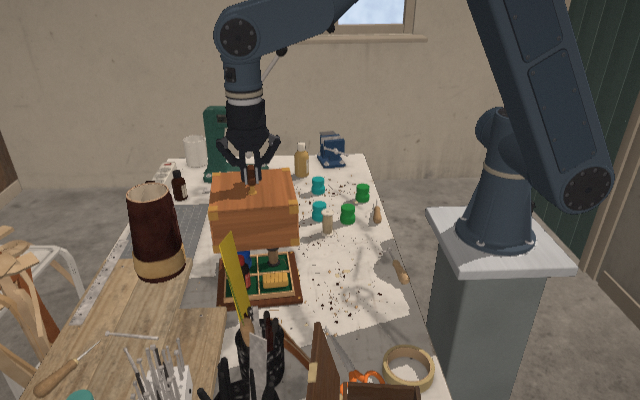

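View pics/t29.png

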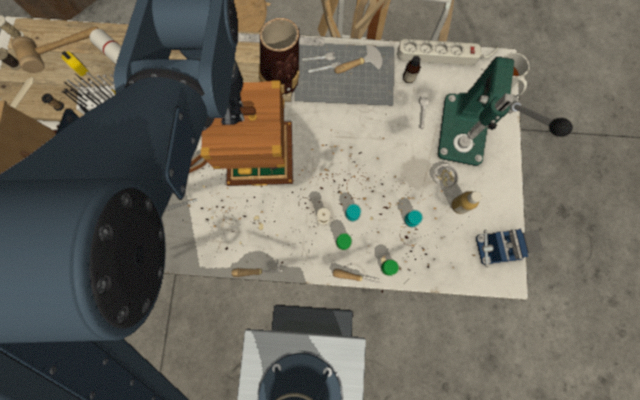

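Run:
```python
from h import *
c=load("w29")
a=px2w(c,131,72,.2507);b=px2w(c,512,72,.2507);d=b-a;print(a,b,np.linalg.norm(d),np.degrees(np.arctan2(d[1],d[0])))
yaw=np.arctan2(d[1],d[0]);n=np.array([np.sin(yaw),-np.cos(yaw)])
print("centre",(a+b)[:2]/2+.087*n, ctrl.state()["tool_pos"])
rows([(.6367,.1705,.15,6.2,2)])
```

```text
[0.53919624 0.24665346 0.2507    ] [0.71090023 0.2650029  0.2507    ] 0.17268168474056497 6.099861022686774
centre [0.634293   0.16932075] [0.63449768 0.17124366 0.2351933 ]
start [0.6345 0.1712 0.2352] 6.1 w 0.174
1 [0.1, 4.3, 0.0] 0 -> [0.635 0.171 0.192] 6.1 
2 [0.11, 4.22, -0.1] 0 -> [0.637 0.17  0.15 ] 6.1
```

```bash
python3 -m jog '[[0.2,1.5,0.1,0,0,0,-0.9],[0,2.0,0,0,0,0,-0.9],[0,2.0,0,0,0,0,-0.9],[0,2.0,0,0,0,0,-0.9],[0,2.0,0,0,0,0,-0.9],[0,1.5,0,0,0,0,-0.9],[0,0.8,0,0,0,0,-0.9],[0,0,0,0,0,0,-0.9]]' 60
python3 -m jog '[[0,0,0,0,0,0,-0.9],[0,0,0,0,0,0,-0.9],[0,0,0,0,0,0,-0.9],[0,0,0,0,0,0,-0.9],[0,0,0,0,0,0,-0.9],[0,0,0,0,0,0,-0.9],[0,0,0,0,0,0,-0.9],[0,0,0,0,0,0,-0.9]]' 60
python3 - <<'E'
from h import *
s=ctrl.state();print(s["tool_pos"],s["contact_force"],s["moment"],np.degrees(np.arctan2(s["eef_rot"][1,0],s["eef_rot"][0,0])))
grab("wrist","w30");grab("side","s30");grab("top","t30")
crop("s30",190,180,130,130,5,"s30a");crop("t30",190,60,120,130,5,"t30a")
E
```

```text
time: 52.25
tool_pos: [0.6361, 0.1724, 0.1165]
eef_rot: [[0.994, -0.001, -0.107], [0.107, -0.0, 0.994], [-0.001, -1.0, 0.0]]
contact_force: [-0.5, -1.2, -3.2]
width: 0.178
time: 53.25
tool_pos: [0.6364, 0.1724, 0.1172]
eef_rot: [[0.994, -0.0, -0.107], [0.107, -0.0, 0.994], [-0.0, -1.0, -0.0]]
contact_force: [-0.1, -0.3, -4.3]
width: 0.177
[0.63638935 0.1724103  0.11716274] [-0.08464391 -0.28027385 -4.30522437] [-0.05538916  0.03561725 -0.03544801] 6.119386595493093
```

View pics/s30a.png

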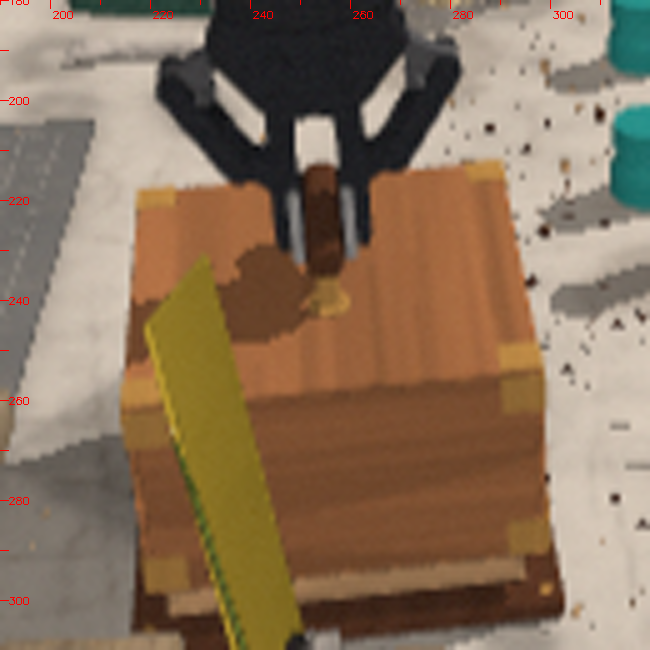

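View pics/t30a.png

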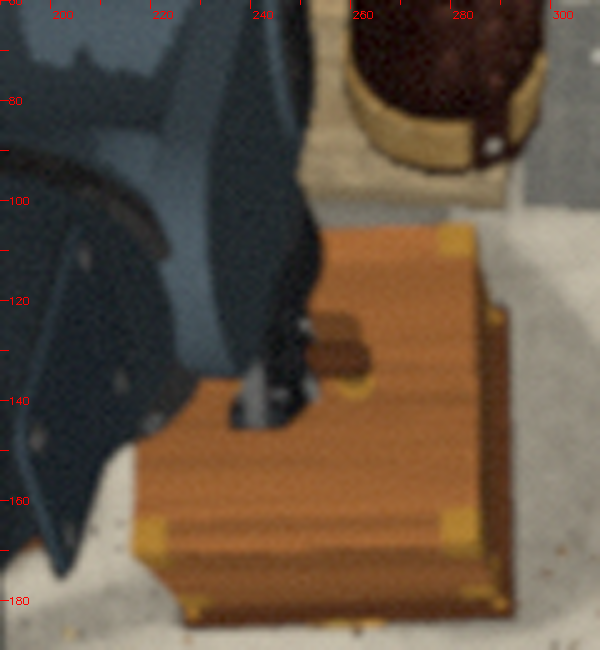

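View pics/w30.png

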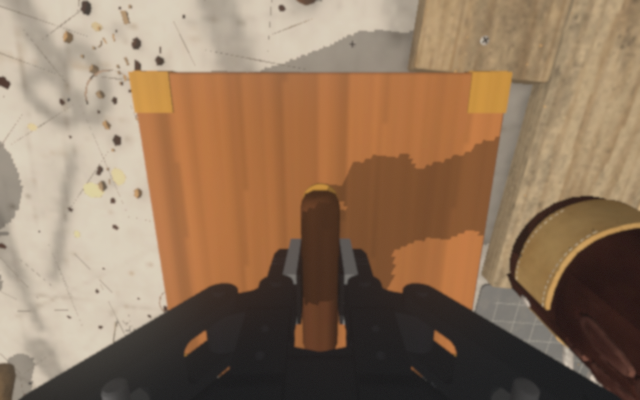

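Run:
```python
from h import *
t=load("t30");S=load("s30")
a=.107
def B(x,y,z,o): return (o[0]+x*np.cos(a)-y*np.sin(a),o[1]+x*np.sin(a)+y*np.cos(a),z)
for nm,h,z,o in [("cover low",.087,.0327,(.6364,.1709)),("cover top",.087,.1327,(.6364,.1709)),("plinth",.095,.012,(.6367,.1705)),("rim",.078,.024,(.6367,.1705))]:
  for x,y in [(-1,1),(-1,-1),(1,-1),(1,1)]:
    q=w2px(t,B(x*h,y*h,z,o));r=w2px(S,B(x*h,y*h,z,o))
    print(nm,x,y,"top crop",((q-[190,60])*5).round(0),"side crop",((r-[190,180])*5).round(0))
```

```text
cover low -1 1 top crop [184. 605.] side crop [544. 548.]
cover low -1 -1 top crop [497. 594.] side crop [503. 325.]
cover low 1 -1 top crop [492. 303.] side crop [156. 357.]
cover low 1 1 top crop [190. 313.] side crop [143. 590.]
cover top -1 1 top crop [131. 552.] side crop [538. 362.]
cover top -1 -1 top crop [479. 540.] side crop [496. 155.]
cover top 1 -1 top crop [474. 221.] side crop [133. 185.]
cover top 1 1 top crop [140. 232.] side crop [115. 403.]
plinth -1 1 top crop [180. 629.] side crop [565. 593.]
plinth -1 -1 top crop [516. 617.] side crop [518. 347.]
plinth 1 -1 top crop [510. 305.] side crop [145. 382.]
plinth 1 1 top crop [186. 316.] side crop [129. 641.]
rim -1 1 top crop [205. 593.] side crop [522. 551.]
rim -1 -1 top crop [483. 583.] side crop [487. 350.]
rim 1 -1 top crop [479. 324.] side crop [175. 379.]
rim 1 1 top crop [210. 333.] side crop [167. 589.]
```

```bash
python3 -m jog '[[0,0.3,0,0,0,0,-0.9],[0,0.3,0,0,0,0,-0.9],[0,0.2,0,0,0,0,-0.9],[0,0.2,0,0,0,0,-0.9],[0,0.2,0,0,0,0,-0.9],[0,0.1,0,0,0,0,-0.9],[0,0,0,0,0,0,-0.9],[0,0,0,0,0,0,-0.9]]' 60
```

```text
time: 54.4
tool_pos: [0.6365, 0.1725, 0.1043]
eef_rot: [[0.994, 0.0, -0.107], [0.107, -0.0, 0.994], [0.0, -1.0, -0.0]]
contact_force: [-0.3, -0.8, -3.8]
width: 0.172
```

No contact with the edge already about 4 mm below the rim top, so I'm going on down.

```bash
python3 -m jog '[[0,0.2,0,0,0,0,-0.9],[0,0.2,0,0,0,0,-0.9],[0,0.1,0,0,0,0,-0.9],[0,0.1,0,0,0,0,-0.9],[0,0.1,0,0,0,0,-0.9],[0,0,0,0,0,0,-0.9],[0,0,0,0,0,0,-0.9],[0,0,0,0,0,0,-0.9]]' 60
python3 - <<'E'
from h import *
s=ctrl.state();print(s["tool_pos"],s["contact_force"],s["moment"])
grab("side","s31");crop("s31",190,180,130,130,5,"s31a")
E
```

```text
time: 55.4
tool_pos: [0.6364, 0.1725, 0.0973]
eef_rot: [[0.994, 0.0, -0.107], [0.107, 0.0, 0.994], [0.0, -1.0, -0.0]]
contact_force: [0.2, -0.3, -4.0]
width: 0.176
[0.63643718 0.17245172 0.09728264] [ 0.17109165 -0.30113871 -4.04976396] [ 0.01905251 -0.03469411  0.03554218]
```

View pics/s31a.png

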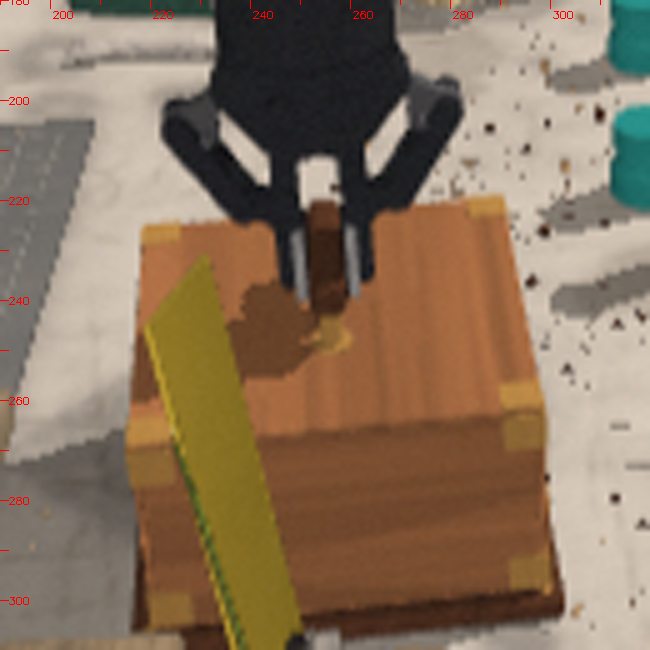

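Nearly seated, with about 1 mm to go and no lateral force. I'll go down until it touches.

```bash
python3 -m jog '[[0,0.1,0,0,0,0,-0.9],[0,0,0,0,0,0,-0.9],[0,0.1,0,0,0,0,-0.9],[0,0,0,0,0,0,-0.9],[0,0,0,0,0,0,-0.9],[0,0,0,0,0,0,-0.9],[0,0,0,0,0,0,-0.9],[0,0,0,0,0,0,-0.9]]' 60
```

```text
time: 56.45
tool_pos: [0.6366, 0.1725, 0.0964]
eef_rot: [[0.994, 0.001, -0.107], [0.107, 0.0, 0.994], [0.001, -1.0, -0.0]]
contact_force: [-3.3, 0.4, 5.3]
width: 0.171
```

```bash
python3 -m jog '[[0,0,0,0,0,0,-0.7],[0,0,0,0,0,0,-0.6],[0,0,0,0,0,0,-0.4],[0,0,0,0,0,0,-0.2],[0,0,0,0,0,0,-0.1],[0,0,0,0,0,0,0],[0,0,0,0,0,0,0],[0,-0.5,0,0,0,0,0]]' 30
python3 -m jog '[[0,-1,0,0,0,0,0],[0,-2,0,0,0,0,0],[0,-3,0,0,0,0,0],[0,-4,0,0,0,0,0],[0,-4,0,0,0,0,0],[0,0,0,0,0,0,0],[0,0,0,0,0,0,0],[0,0,0,0,0,0,0]]'
python3 - <<'E'
from h import *
grab("side","s32");crop("s32",190,180,130,130,5,"s32a");grab("wrist","w32")
E
```

```text
time: 57.45
tool_pos: [0.636, 0.1724, 0.0999]
eef_rot: [[0.994, -0.001, -0.107], [0.107, -0.0, 0.994], [-0.001, -1.0, -0.0]]
contact_force: [-0.0, -0.3, 0.6]
width: 0.495
time: 58.45
tool_pos: [0.6353, 0.1723, 0.2386]
eef_rot: [[0.994, -0.003, -0.107], [0.107, -0.0, 0.994], [-0.003, -1.0, 0.0]]
contact_force: [0.0, -0.3, 0.6]
width: 0.497
```

View pics/s32a.png

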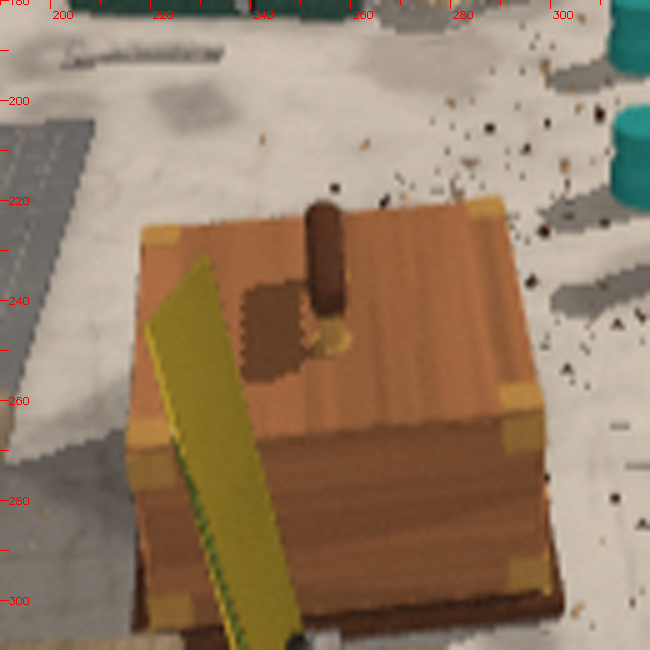

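View pics/w32.png

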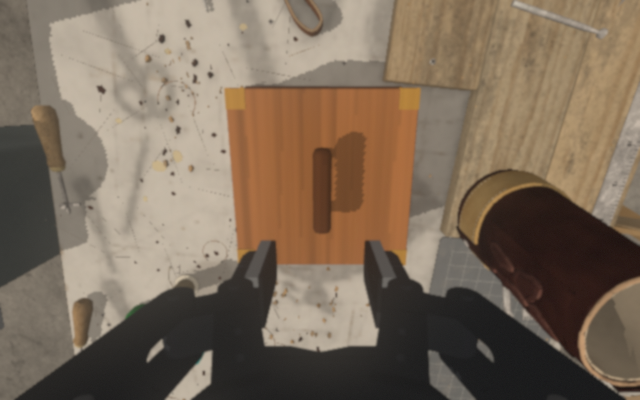

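```bash
python3 -m jog '[[-2,0,-4,0,0,0,0],[-2,0,-5,0,0,0,0],[-2,0,-5,0,0,0,0],[-2,0,-5,0,0,0,0],[-2,0,-5,0,0,0,0],[0,0,0,0,0,0,0],[0,0,0,0,0,0,0],[0,0,0,0,0,0,0]]'
python3 - <<'E'
from h import *
grab("top","t33");grab("side","s33")
E
```

```text
time: 59.55
tool_pos: [0.5627, -0.0756, 0.2399]
eef_rot: [[0.994, -0.001, -0.108], [0.108, 0.001, 0.994], [-0.0, -1.0, 0.001]]
contact_force: [-0.4, 0.6, 1.2]
width: 0.505
```

View pics/t33.png

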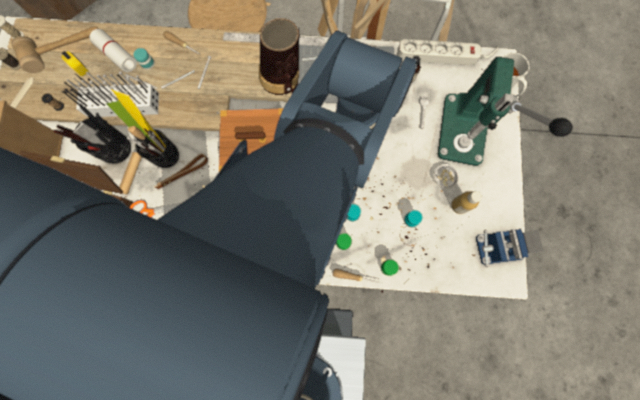

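View pics/s33.png

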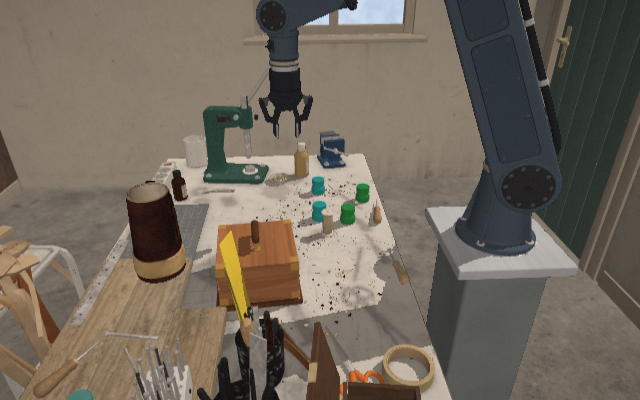

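The cover is down square on the plinth at about (258,262) in the side view. The amber bottle (301,160) and pale spool (327,221) stand at their starting pixels, and the arm is clear of everything.

```bash
python3 -c "
from cell import ctrl
print(ctrl.job_done())"
```

```text
the job is handed in; nothing more can be done
None
```

The repair kit is made up, the dust cover is on, and I handed the job in at about 60 s of the 128 s allowed.

**What I did:** I placed the items in the order asked:
1. The black dye bottle went upright into the back left bay.
2. The blue pot went upright into the back right bay.
3. The wax block went flat into the front left bay, turned a quarter so its long side runs front to back, and square to the bay.
4. The dark spool went upright into the front right bay.
5. The cover was turned about 9° to match the base and lowered over them by its handle.

**Last checks:**
- **Tray:** the top view, taken before the spool went in, showed the bottle and pot upright and the wax flat in its bay. The wrist view at release showed the spool upright.
- **Cover:** it met no resistance on the way down. It touched at the height expected for sitting fully on the plinth (tool at 96.4 mm, against 96.5 mm), with about 5 N. After release it looked level and square.
- **Bystanders:** the side view shows the amber bottle and pale spool standing where they were at the start.

**What disagreed:**
- The fingertips stood roughly 20–35 mm behind the stated tool point when open, more than the stated 13 mm. I set the later grasp heights from the side pictures instead.
- At the pot and bottle the side camera put positions about 20 mm off in y, so I used the top and wrist cameras there.
- The last top view was partly blocked by the arm, so the final look at the cover rests on the side and wrist views.

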